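# Regrip a pipette on a sloped rest and hang it in its stand

## Task

Put the pipette that lies on the bench away on its stand. Lay it first in the sloped rest, tip end down the slope and its shoulder against the low fork, and let go of it there; then take it again at the new angle and hang it upright, tip down, in the notch of the stand, its shoulder sitting down on the upper fork between the ridges, and let go. Do not drop or throw it, and leave the other things on the bench where they are.

Things in the scene. Friction and masses are not known exactly. Their poses are not given: they have to be found in the camera images.
- pipette_mid (a point): Hand pipette lying on its side, loose, 228 mm long, 0.06-0.13 kg. Point: centre of its thick white grip body, half-way up. y runs along it from tip to plunger, x across it (level as it lies), z up as it lies. The grip body is 19 mm (x) by 27 mm (z) and reaches from y=-56 mm (its shoulder) to y=+50 mm from this point
- pipette: The same pipette, same axes; origin on its underside as it lies, 40 mm from pipette_mid towards the tip. Below the shoulder a 12x12 mm shaft, on the body's axis within 1 mm, runs to 117 mm from pipette_mid, then a thin end to the tip. Above the body a plunger knob 12 mm wide stands out to y=+74 mm from pipette_mid (not to be pressed). It can turn between the pads if held lightly
- pipette_tip (a point): Lower end of the pipette, 153 mm from pipette_mid along -y; same axes
- rest_seat (a point): Where pipette_mid is when the pipette lies home in the sloped rest; the axes here are then the pipette's: y up the slope (45 degrees) towards the plunger, z square to the slope and up, x across. Nothing is above the cradle: lower the pipette square to the slope, shoulder a few mm up-slope of the fork, and let go; it slides to the fork or stays within 4 mm
- rest_cradle: Grey cradle of the fixed sloped rest, axes as rest_seat (sizes from there). At the low end a fork, slot 20 mm wide for the shaft, open to +z, stops the shoulder at y=-56 mm. Two saddles (y -56 to -37 and +35 to +48 mm), floor at z=-13.5 mm, cheeks 24 mm apart with outward flares to z=+4 mm, 46 mm wide over all. Between them the body's sides are free; rail 25 mm wide, top at z=-25 mm
- rest: The rest's dark base plate, 100x96x10 mm, with two posts; origin on the bench under its low end, its x points up the slope (level), z up. Fixed
- stand_seat (a point): Where pipette_mid is when the pipette hangs home in the stand, tip down; the axes here are then the pipette's: y up, x towards the open end of the notches, z square to the notch. Shaft goes in sideways along -x with the shoulder above the ridges, then down till the shoulder sits on the upper fork; the 27 mm side of the body lies across the tines. The tip then hangs clear
- stand_fork: The stand's two grey forks, one above the other, axes as stand_seat (sizes from there). Top faces at y=-56 and -100 mm, each 8 mm thick. Notches 17 mm wide (z), flared mouth, open to +x, closed at x=-9 mm; tines end at x=+27 mm. On the upper fork two cross ridges 5 mm high, 26 mm apart, leave room for the body's 19 mm side. Nothing rises higher than the ridges
- stand: The stand's dark base plate, 110x100x10 mm, and a column behind the notches up to the upper fork; origin on the bench within 15 mm of the hung pipette's axis, z up, the notches open to its -y. Fixed
- beaker_50: Bystander: small empty glass beaker, 46 mm across, 59 mm high; origin under its centre
- marker_black: Bystander: marker pen, 16x128x16 mm, lying, length along its y; origin under its centre
- lab_timer: Bystander: white lab timer with a round dial, 63x68x57 mm; origin under its centre
- wrench: Bystander: open-ended spanner lying flat, 25x144x6 mm, length along its y; origin under its centre
- label_tape: Bystander: roll of tape lying flat, 100 mm across, 25 mm high; origin under its centre
- septa_tin: Bystander: flat round tin, 64 mm across, 28 mm high; origin under its centre
- beaker_250: Bystander: large glass beaker, 72 mm across, 93 mm high; origin under its centre

How it is judged:
By the outcome, as a careful person would: the job done as asked, in the order asked, and still so for the second after the job is handed in, with the robot touching nothing.
It also fails if it takes over 66 s, if anything falls off the work surface, if the arm or the gripper's body presses on something with over 40 N, if the wrist force passes 120 N, or if a joint passes its speed limit or range.

## Robot

A 6-joint arm with a two-finger parallel gripper is mounted at the origin on a cart in front of the work surface, level with it; the furniture and walls round the work are solid. World frame = base frame: x ahead of the robot, y to its left, z up, the work surface at z = 0. Lengths are in m, angles in rad, forces in N, time in s.
With the tool pointing down it reaches from about 0.25 to 0.775 m from the base axis. Payload 4 kg.
Tool frame: the origin (TCP) lies midway between the tips of the shut fingers; the grasp point (between the pads) lies 19 mm behind it; y points along the fingers, z is the direction in which the jaws open and shut, and the axes are right-handed (so a half turn about y gives the same grasp; the last joint's range is limited). The gripper opens to 85 mm and grips with 20 to 120 N. Pads are 22 mm wide; open, the fingers measure 114 mm over their backs; the gripper's body (76 mm by 85 mm) begins 54 mm behind the grasp point. The pads swing forward as they close: fully open they stand 13 mm farther back than shut.
Start: joints at [1.176, 0.087, 1.371, -0, 1.684, -0.103], TCP at [0.158, 0.527, 0.206] pointing down, gripper open.
Joint ranges: [-3.1, 3.1], [-0.76, 2.03], [0.27, 2.55], [-1.08, 4.22], [0.17, 2.65], [-2.57, 2.57]. Speed limits (rad/s): [2.79, 2.79, 3.14, 3.14, 3.14, 3.14].

## Interface

Orientations are given as a unit quaternion [w, x, y, z].
In Python, from station import * gives the robot as it stands. The module is installed in compiled form; this text tells all that it offers. Calls block until the motion is done:
- goto(position, orientation): joint-space move of the TCP to a pose.
- move_straight(position, ori=None, rate=0.15, guard=None): straight line of the TCP; ori=None keeps the orientation; rate is the mean speed in m/s. With guard (N) it stops when the force on the tool has changed by that much, and returns True; else False.
- move_j(angles): joint-space move.
- gripper_to(opening): finger opening in m; the grip force is fixed at half the most; returns when the fingers have stopped.
- hold(seconds).
- ik(position, orientation): joint angles nearest the present ones, or None.
- snapshot(name): name is "scene" or "side" or "wrist"; returns the picture (384x512x3 uint8, red, green, blue); there is no depth.
- camera_params(name): a dict with "fx", "fy", "cx", "cy" (pixels), "k1" (the pictures are not rectified: a ray, as slopes to the right and down, at radius r is drawn at 1 + k1 r^2 times it, then the intrinsics apply), "R" (3x3) and "t" (3): a world point X has camera coordinates R X + t. Camera axes: x right, y down, z forward; pixel columns grow to the right and rows downward; lengths in m; the calibration is good to about 2 mm. A picture is of the moment at which its call begins: read the wrist's pose just before it. camera_params takes no time and is no camera call; for the wrist camera it gives the pose at the moment of the call.
A pose or a line that the arm cannot do raises MotionError and nothing moves.
- job_done(): hands the job in, once; it reports no verdict.
Trained networks look in the newest picture that a camera, given by its name, has taken for a name from the list of things; names that differ only in an ending like _2 or _b are one class to them, and where a whole thing is asked for, a point or a joint stands for the part that bears it (a point fixed in the world has none). Each returns a list of dicts, best first, with "p" (0 to 1); they miss things now and then, are a little off and sometimes report something else, mostly with a low value. They report only what shows in the picture. A call takes as long as a camera call.
- look_for(target, camera): "rect" ([left, top, right, bottom] in pixels, round what is visible of it).
- pinpoint(target, camera): "pixel" ([column, row] in pixels: a listed point, or the origin of a listed thing).
Readings, each from a call of its own:
- get_time(): time.
- get_joints(): joint angles.
- get_qvel(): joint speeds.
- get_effort(): joint torques, N m.
- get_position(): TCP position.
- get_orientation(): TCP orientation.
- get_ft_force(): force on the tool from outside, world axes, zero at the start.
- get_moment(): the same for the moment, N m.
- get_gripper_width(): finger opening in m.
Only numpy, scipy, OpenCV 4.12 (cv2) and the standard library are available. Lean on these libraries where they do the work, as an engineer would, in place of code of your own. Each camera call takes 0.05 s, during which the arm holds its last target.

## Working session

There is one attempt and no reset: what is moved stays moved. The work goes in short steps, each a Python script; the robot and the scene stay as the last script left them, time stands still between calls to the robot, and variables do not carry over. Pictures are saved under pics/ and viewed, and the job is handed in when it is done.

```bash
mkdir -p pics; ls
cat > h.py <<'E'
from station import *
import numpy as np, cv2
from scipy.spatial.transform import Rotation as Rn
def save(n,f):
    im=snapshot(n); cv2.imwrite('pics/'+f,im[:,:,::-1]); return im
def ray(cp,px):
    xd=np.array([(px[0]-cp['cx'])/cp['fx'],(px[1]-cp['cy'])/cp['fy']]); x=xd.copy()
    for _ in range(30): x=xd/(1+cp['k1']*(x@x))
    R=np.array(cp['R']);t=np.array(cp['t'])
    d=R.T@np.array([x[0],x[1],1]); return -R.T@t,d/np.linalg.norm(d)
def proj(cp,X):
    c=np.array(cp['R'])@np.array(X)+np.array(cp['t']); x=c[:2]/c[2]; x=x*(1+cp['k1']*(x@x))
    return np.array([x[0]*cp['fx']+cp['cx'],x[1]*cp['fy']+cp['cy']])
def atz(cp,px,z):
    o,d=ray(cp,px); return o+d*(z-o[2])/d[2]
def tri(obs):
    A=np.zeros((3,3));b=np.zeros(3)
    for cp,px in obs:
        o,d=ray(cp,px);P=np.eye(3)-np.outer(d,d);A+=P;b+=P@o
    X=np.linalg.solve(A,b)
    return X,[np.round(proj(cp,X)-px,1) for cp,px in obs]
def quat(x,y,z):
    q=Rn.from_matrix(np.array([x,y,z]).T).as_quat(); return [q[3],q[0],q[1],q[2]]
E
python3 - <<'E'
from h import *
for n in ['scene','side','wrist']:
    save(n,n+'0.png'); cp=camera_params(n)
    print(n,{k:np.round(v,3).tolist() for k,v in cp.items()})
    for t in ['pipette_mid','pipette','pipette_tip','rest_seat','rest','stand_seat','stand']:
        print(t,[(np.round(r['pixel'],1).tolist(),round(r['p'],2)) for r in pinpoint(t,n)[:2]])
print(get_time(),get_orientation())
E
```

```text
pics
scene {'fx': 346.431, 'fy': 346.431, 'cx': 253.178, 'cy': 187.214, 'k1': -0.063, 'R': [[0.217, -0.976, -0.011], [-0.397, -0.078, -0.914], [0.892, 0.203, -0.405]], 't': [-0.184, 0.33, 0.796]}
pipette_mid [([181.3, 210.2], 0.77)]
pipette [([235.6, 200.1], 0.66), ([171.0, 217.3], 0.45)]
pipette_tip [([159.2, 233.2], 0.59)]
rest_seat [([237.6, 190.5], 0.66), ([349.7, 254.7], 0.21)]
rest [([234.8, 224.3], 0.85), ([328.0, 199.5], 0.39)]
stand_seat [([323.0, 184.2], 0.72)]
stand [([322.9, 238.8], 0.93)]
side {'fx': 347.135, 'fy': 347.135, 'cx': 255.583, 'cy': 189.743, 'k1': -0.101, 'R': [[-0.019, -1.0, 0.013], [-0.808, 0.008, -0.589], [0.589, -0.022, -0.808]], 't': [-0.039, 0.501, 0.728]}
pipette_mid [([169.0, 212.9], 0.94)]
pipette [([167.6, 223.7], 0.75), ([172.9, 213.5], 0.47)]
pipette_tip [([157.5, 259.8], 0.63)]
rest_seat [([249.6, 193.3], 0.83), ([237.6, 170.3], 0.5)]
rest [([241.6, 216.6], 0.77)]
stand_seat [([359.3, 185.8], 0.64), ([157.0, 258.0], 0.61)]
stand [([341.0, 225.4], 0.61), ([213.3, 191.3], 0.16)]
wrist {'fx': 316.196, 'fy': 316.196, 'cx': 250.057, 'cy': 189.971, 'k1': -0.038, 'R': [[0.289, 0.957, -0.0], [0.917, -0.276, 0.287], [0.275, -0.083, -0.958]], 't': [-0.55, -0.037, 0.379]}
pipette_mid []
pipette []
pipette_tip []
rest_seat []
rest []
stand_seat []
stand []
1.2 [ 0.69962294 -0.69956482  0.10279776 -0.10280773]
```

```bash
python3 - <<'E'
import cv2
for n in ['scene','side']:
    a=cv2.imread(f'pics/{n}0.png'); a=a[120:345,100:440]; cv2.imwrite(f'pics/{n}0b.png',cv2.resize(a,(800,529),interpolation=cv2.INTER_CUBIC))
E
python3 - <<'E'
from h import *
s,d=camera_params('scene'),camera_params('side')
print(-np.array(s['R']).T@s['t'],-np.array(d['R']).T@d['t'])
for n,a,b in [('mid',[181.3,210.2],[169,212.9]),('tip',[159.2,233.2],[157.5,259.8]),('org',[171,217.3],[167.6,223.7]),('rseat',[237.6,190.5],[249.6,193.3]),('rest',[234.8,224.3],[241.6,216.6]),('sseat',[323,184.2],[359.3,185.8]),('stand',[322.9,238.8],[341,225.4])]:
    print(n,tri([(s,a),(d,b)]),atz(s,a,0.0135),atz(d,b,0.0135))
E
```

```text
[-0.53867863 -0.31507777  0.62144356] [-0.02522105 -0.02701521  0.88397852]
mid (array([0.52139608, 0.20425737, 0.02268984]), [array([-0.3,  0.1]), array([ 0.4, -0.2])]) [0.53831472 0.21126237 0.0135    ] [0.52665541 0.20772437 0.0135    ]
tip (array([0.37880974, 0.22391639, 0.0056203 ]), [array([ 0.3, -0. ]), array([-0.3,  0.2])]) [0.3666424  0.21781716 0.0135    ] [0.37563066 0.22087405 0.0135    ]
org (array([0.48310485, 0.21623397, 0.01453076]), [array([ 3. , -0.6]), array([-3.4,  1.8])]) [0.47826284 0.22604105 0.0135    ] [0.48955714 0.20720622 0.0135    ]
rseat (array([ 0.5086012 , -0.02685542,  0.13168791]), [array([ 1.4, -0.5]), array([-1.7,  0.9])]) [0.75513978 0.04735361 0.0135    ] [ 0.59590729 -0.03216159  0.0135    ]
rest (array([ 0.52890615, -0.00435389, -0.01667629]), [array([ 0.8, -0.3]), array([-0.9,  0.5])]) [ 0.47602824 -0.01663509  0.0135    ] [ 0.51202296 -0.00789262  0.0135    ]
sseat (array([ 0.49417927, -0.30958992,  0.18375738]), [array([ 0.5, -0.3]), array([-0.6,  0.3])]) [ 0.89266089 -0.30550821  0.0135    ] [ 0.62171624 -0.38048561  0.0135    ]
stand (array([ 0.50635671, -0.31713003, -0.03019092]), [array([-1.6,  0.7]), array([ 1.7, -0.8])]) [ 0.44133485 -0.32176898  0.0135    ] [ 0.47820101 -0.297693    0.0135    ]
```

View pics/scene0b.png

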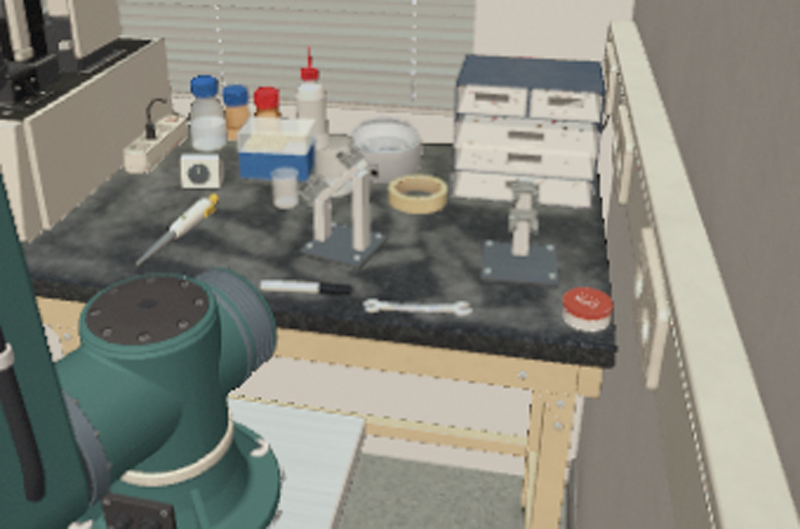

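View pics/side0b.png

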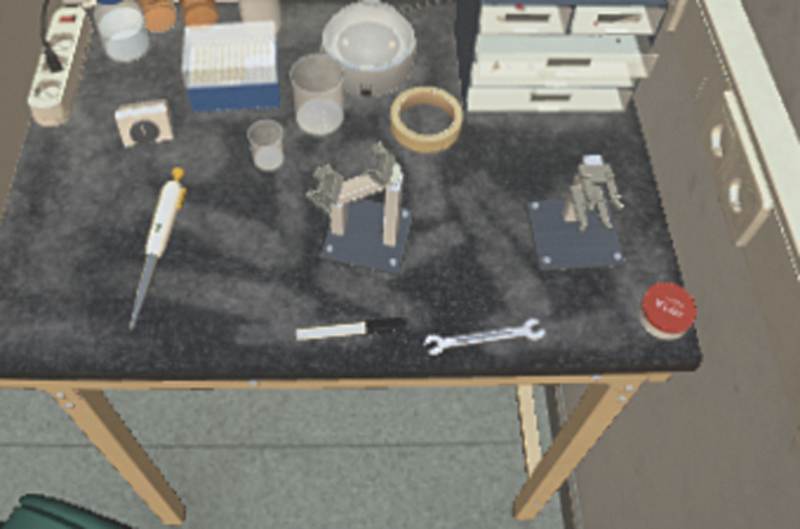

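View pics/scene0.png

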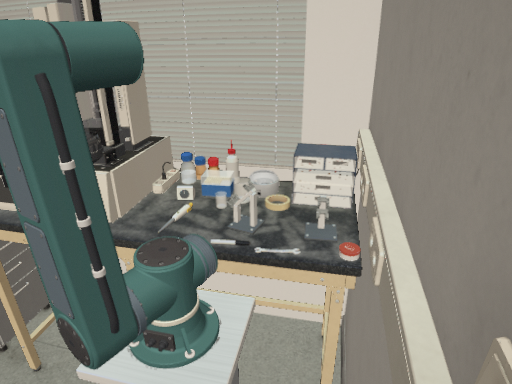

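```bash
cat >> h.py <<'E'
import json
C=lambda cp:-np.array(cp['R']).T@np.array(cp['t'])
def toolR():
    q=get_orientation(); return Rn.from_quat([q[1],q[2],q[3],q[0]]).as_matrix()
def Q(R):
    q=Rn.from_matrix(R).as_quat(); return [q[3],q[0],q[1],q[2]]
def down(yaw):  # tool y=-z, tool z (jaw) at yaw
    z=np.array([np.cos(yaw),np.sin(yaw),0]);y=np.array([0,0,-1.]);return np.array([np.cross(y,z),y,z]).T
E
python3 - <<'E'
from h import *
cp=camera_params('wrist');R=toolR();p=np.array(get_position())
print(np.round(R,3)); print('cam in tool',R.T@(C(cp)-p)); print('cam axes in tool (cols)',np.round(R.T@np.array(cp['R']).T,3))
for yaw in [-1.6,0,1.6,3.1]:
  for P in [[.4,.1,.33],[.40,-.3,.3],[.45,.17,.2]]:
    print(yaw,P,np.round(ik(P,Q(down(yaw))),2) if ik(P,Q(down(yaw))) is not None else None)
E
```

```text
[[ 0.958  0.     0.288]
 [-0.288  0.     0.958]
 [ 0.    -1.     0.   ]]
cam in tool [-7.32866629e-02 -1.67958603e-01  4.95852566e-05]
cam axes in tool (cols) [[ 0.001  0.958  0.287]
 [ 0.    -0.287  0.958]
 [ 1.    -0.001 -0.001]]
-1.6 [0.4, 0.1, 0.33] [ 0.11 -0.21  1.41 -0.    1.94  1.71]
-1.6 [0.4, -0.3, 0.3] [-0.76 -0.02  1.3   0.    1.87  0.84]
-1.6 [0.45, 0.17, 0.2] [ 0.24 -0.07  1.54  0.    1.67  1.84]
0 [0.4, 0.1, 0.33] [ 0.11 -0.21  1.41 -0.    1.94  0.11]
0 [0.4, -0.3, 0.3] [-0.76 -0.02  1.3  -0.    1.87 -0.76]
0 [0.45, 0.17, 0.2] [ 0.24 -0.07  1.54 -0.    1.67  0.24]
1.6 [0.4, 0.1, 0.33] [ 0.11 -0.21  1.41 -0.    1.94 -1.49]
1.6 [0.4, -0.3, 0.3] [-0.76 -0.02  1.3  -0.    1.87 -2.36]
1.6 [0.45, 0.17, 0.2] [ 0.24 -0.07  1.54 -0.    1.67 -1.36]
3.1 [0.4, 0.1, 0.33] None
3.1 [0.4, -0.3, 0.3] [-0.76 -0.02  1.3  -0.    1.87  2.43]
3.1 [0.45, 0.17, 0.2] None
```

```bash
cat > look.py <<'E'
from h import *
import sys
NAMES=['pipette_mid','pipette','pipette_tip','rest_seat','rest_cradle','rest','stand_seat','stand_fork','stand']
def look(tag,names=NAMES):
    cp=camera_params('wrist'); im=save('wrist',tag+'.png'); out={}
    for t in names:
        r=pinpoint(t,'wrist')
        out[t]=[(list(map(float,q['pixel'])),float(q['p'])) for q in r[:2]]
        print(t,[(np.round(a,1).tolist(),round(b,2)) for a,b in out[t]])
    json.dump(dict(cp={k:np.array(v).tolist() for k,v in cp.items()},out=out),open(tag+'.json','w'))
    big=cv2.resize(im[:,:,::-1],(800,600),interpolation=cv2.INTER_CUBIC); cv2.imwrite('pics/'+tag+'b.png',big)
    print('t',get_time())
E
python3 - <<'E'
from look import *
goto([.43,.11,.25],Q(down(np.pi/2)))
look('v1',['pipette_mid','pipette','pipette_tip','rest_seat','rest_cradle','rest'])
E
```

```text
pipette_mid [([321.2, 224.3], 0.92)]
pipette [([321.3, 195.7], 0.88)]
pipette_tip [([343.5, 112.0], 0.64)]
rest_seat [([114.1, 259.4], 0.58)]
rest_cradle [([144.9, 246.0], 0.76)]
rest [([169.1, 217.0], 0.87), ([319.8, 225.3], 0.28)]
t 3.3667
```

View pics/v1b.png

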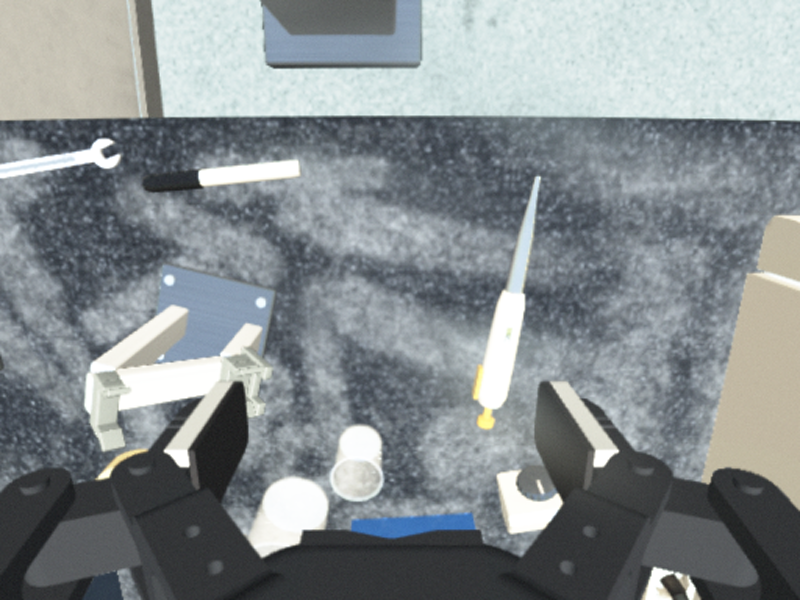

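Run:
```python
from h import *
s,d=camera_params('scene'),camera_params('side')
v=json.load(open('v1.json'));w=v['cp'];o=v['out']
for n,z in [('pipette_mid',.0135),('pipette',0.0),('pipette_tip',.0135)]:
    print(n,atz(w,o[n][0][0],z))
for nm,px,z in [('shoulder',(514,291),.0135),('topend',(492,404),.0135),('knob',(485,424),.0135),('tipend',(538,178),.0135)]:
    print(nm,atz(w,np.array(px)/1.5625,z))
print(tri([(s,[181.3,210.2]),(d,[169,212.9]),(w,o['pipette_mid'][0][0])]))
print(tri([(s,[159.2,233.2]),(d,[157.5,259.8]),(w,o['pipette_tip'][0][0])]))
print('rseat',tri([(s,[237.6,190.5]),(d,[249.6,193.3]),(w,o['rest_seat'][0][0])]))
print('rseat2',tri([(s,[237.6,190.5]),(w,o['rest_seat'][0][0])]))
print('rest',atz(w,o['rest'][0][0],0),tri([(s,[234.8,224.3]),(d,[241.6,216.6]),(w,o['rest'][0][0])]))
for a,b in [(163,264),(274,292)]: print(atz(w,np.array([a,b])/1.5625,.01))
```

```text
pipette_mid [0.52742976 0.20895408 0.0135    ]
pipette [0.4902106  0.20955582 0.        ]
pipette_tip [0.37611743 0.22732063 0.0135    ]
shoulder [0.47265724 0.21575516 0.0135    ]
topend [0.58047052 0.20343639 0.0135    ]
knob [0.60129848 0.1982073  0.0135    ]
tipend [0.37845835 0.22854047 0.0135    ]
(array([0.52357757, 0.20577587, 0.02108602]), [array([-0.4,  0.1]), array([ 0. , -0.5]), array([-0.9, -0.4])])
(array([0.37763082, 0.22537368, 0.00684493]), [array([-0.3, -0.2]), array([-1. ,  0.4]), array([-3.1,  0.9])])
rseat (array([ 0.51316036, -0.02685523,  0.13027144]), [array([ 1.8, -0.7]), array([-1.7, -0.2]), array([ 1.6, -3.6])])
rseat2 (array([ 0.51316309, -0.02418984,  0.13096221]), [array([ 1. , -0.9]), array([ 3.9, -3.2])])
rest [ 5.21970787e-01 -4.42655923e-03 -5.55111512e-17] (array([ 0.52668721, -0.00589676, -0.01386117]), [array([ 1.1, -0.6]), array([-0.5,  0.6]), array([ 1.6, -0.5])])
[ 0.44970508 -0.08348804  0.01      ]
[0.47456267 0.01002163 0.01      ]
```

Run:
```python
from look import *
goto([.41,-.08,.27],Q(down(np.pi/2)))
look('v2',['rest_seat','rest_cradle','rest','stand_seat','stand_fork','stand'])
goto([.40,-.27,.25],Q(down(np.pi/2)))
look('v3',['rest_seat','rest_cradle','rest','stand_seat','stand_fork','stand'])
```

```text
rest_seat [([298.4, 267.0], 0.92)]
rest_cradle [([313.0, 251.8], 0.94)]
rest []
stand_seat []
stand_fork [([15.1, 245.2], 0.84)]
stand [([96.0, 208.6], 0.7)]
t 4.5083
rest_seat [([475.0, 284.1], 0.73)]
rest_cradle [([474.3, 265.7], 0.7)]
rest [([432.2, 236.8], 0.56)]
stand_seat [([199.3, 293.0], 0.9), ([337.8, 331.8], 0.37)]
stand_fork [([191.7, 267.2], 0.87), ([335.0, 329.3], 0.64)]
stand [([220.8, 217.0], 0.69)]
t 5.65
```

View pics/v2b.png

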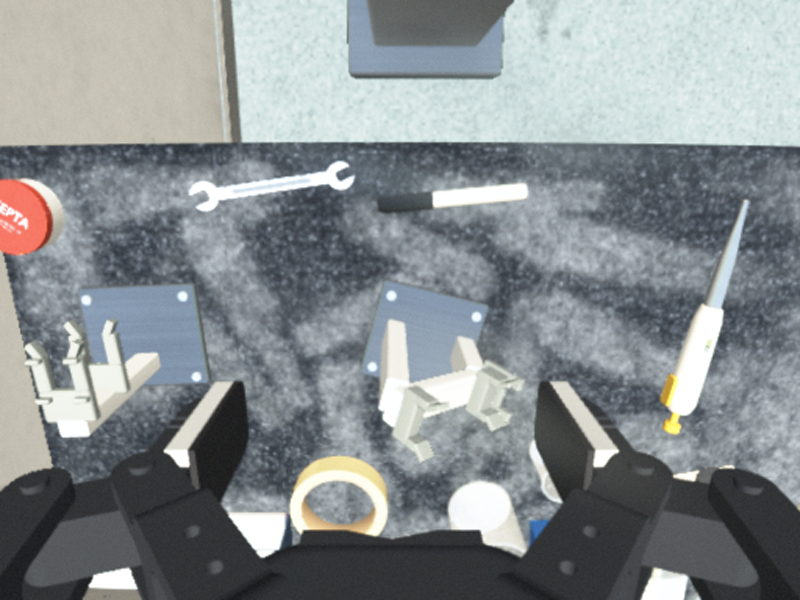

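View pics/v3b.png

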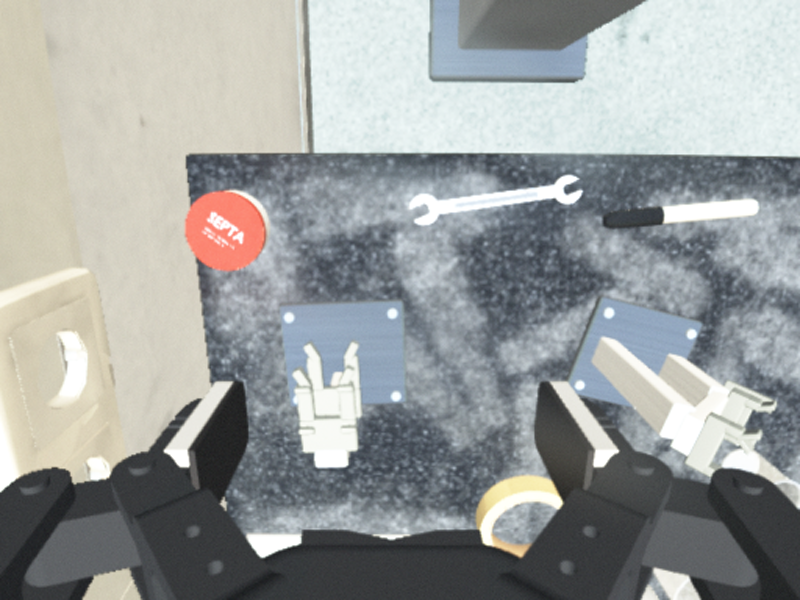

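```bash
python3 - <<'E'
from h import *
s,d=camera_params('scene'),camera_params('side')
V={k:json.load(open(k+'.json')) for k in ['v1','v2','v3']}
def ob(n,ks): return [(V[k]['cp'],V[k]['out'][n][0][0]) for k in ks]
f=lambda x:np.array(x)/1.5625
print('rseat all',tri([(s,[237.6,190.5]),(d,[249.6,193.3])]+ob('rest_seat',['v1','v2','v3'])))
print('rseat w',tri(ob('rest_seat',['v1','v2','v3'])))
print('rcradle w',tri(ob('rest_cradle',['v1','v2','v3'])))
print('sseat',tri([(s,[323,184.2]),(d,[359.3,185.8])]+ob('stand_seat',['v3'])))
print('sfork',tri(ob('stand_fork',['v2','v3'])))
w2,w3=V['v2']['cp'],V['v3']['cp']
print('rest',atz(w3,V['v3']['out']['rest'][0][0],0)); print('stand',atz(w3,V['v3']['out']['stand'][0][0],0),atz(w2,V['v2']['out']['stand'][0][0],0))
print('rest plate v2 corners',[atz(w2,f(p),.01) for p in [(384,281),(488,304),(363,375)]])
print('v3',[atz(w3,f(p),.01) for p in [(602,295),(700,322),(570,389)]])
print('stand plate v3',[atz(w3,f(p),.01) for p in [(280,304),(403,301),(406,404)]])
print('v2',[atz(w2,f(p),.01) for p in [(80,287),(196,284),(209,383)]])
E
python3 - <<'E'
import cv2
a=cv2.imread('pics/v2.png'); cv2.imwrite('pics/v2c.png',cv2.resize(a[190:310,210:360],(750,600),interpolation=cv2.INTER_CUBIC))
a=cv2.imread('pics/v3.png'); cv2.imwrite('pics/v3c.png',cv2.resize(a[190:310,160:310],(750,600),interpolation=cv2.INTER_CUBIC))
E
```

```text
rseat all (array([ 0.51648365, -0.02697722,  0.12893552]), [array([ 2.1, -0.7]), array([-1.7, -0.9]), array([ 2.4, -1.3]), array([-0.7, -1.5]), array([ 0.7, -2.7])])
rseat w (array([ 0.51744454, -0.02796315,  0.13108532]), [array([0.7, 0.6]), array([-1.4,  0.3]), array([ 0.9, -0.8])])
rcradle w (array([ 0.5164842 , -0.00606034,  0.09828883]), [array([ 1. , -1.2]), array([-1.5,  0.4]), array([1.1, 0.8])])
sseat (array([ 0.49144737, -0.31052883,  0.18476401]), [array([ 0.8, -0.2]), array([0.1, 0.9]), array([2.9, 2.1])])
sfork (array([ 0.48628645, -0.32603799,  0.14477997]), [array([-0.4,  1.2]), array([ 0.2, -1.4])])
rest [ 0.52443271 -0.0020641   0.        ]
stand [ 0.49247691 -0.31066785  0.        ] [ 0.49686302 -0.30824296  0.        ]
rest plate v2 corners [array([ 0.45041341, -0.08538513,  0.01      ]), array([0.47212678, 0.00909531, 0.01      ]), array([ 0.54274613, -0.10579163,  0.01      ])]
v3 [array([ 0.4479871 , -0.08580165,  0.01      ]), array([0.47311659, 0.00614513, 0.01      ]), array([ 0.53818267, -0.10425604,  0.01      ])]
stand plate v3 [array([ 0.45591188, -0.36524628,  0.01      ]), array([ 0.45326801, -0.25854547,  0.01      ]), array([ 0.55294753, -0.25510196,  0.01      ])]
v2 [array([ 0.45554705, -0.36289852,  0.01      ]), array([ 0.45294314, -0.25506364,  0.01      ]), array([ 0.55142628, -0.2539648 ,  0.01      ])]
```

View pics/v2c.png

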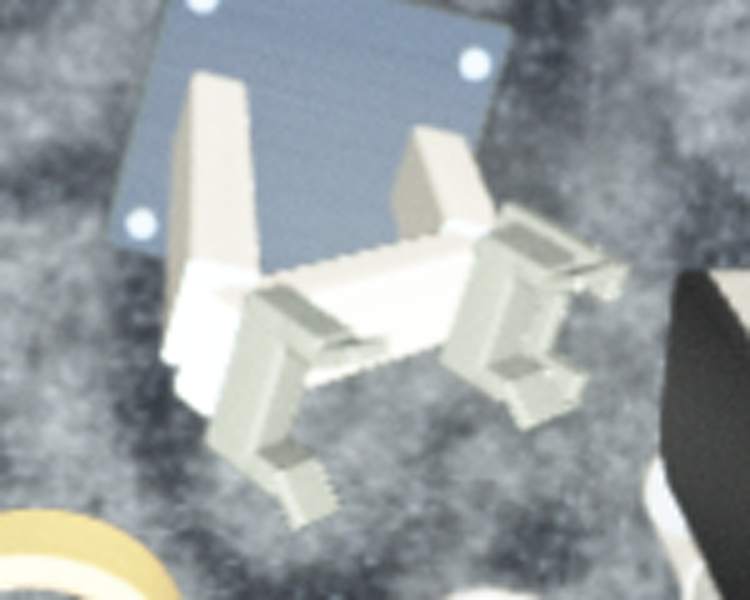

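View pics/v3c.png

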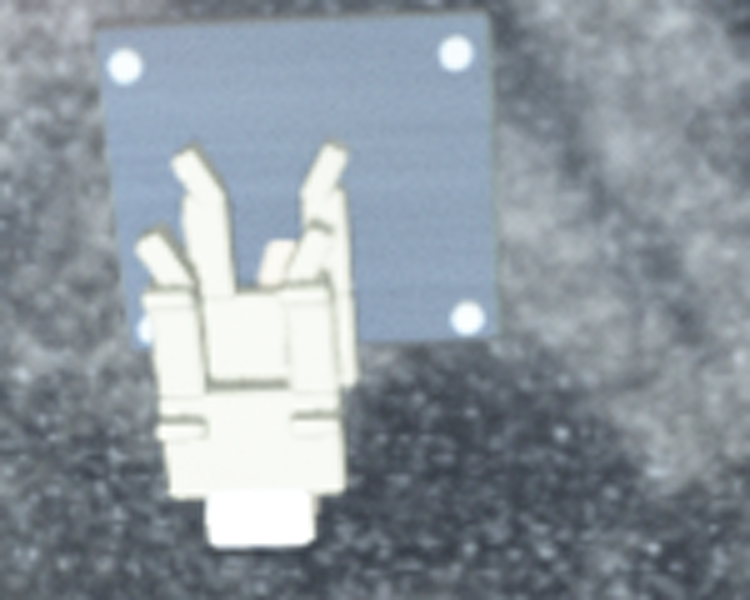

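```bash
cat > ov.py <<'E'
from h import *
def standT(p,yawdeg):  # seat frame: x=opening dir
    a=np.radians(yawdeg); x=np.array([-np.cos(a),-np.sin(a),0]); y=np.array([0,0,1.]); return np.array([x,y,np.cross(x,y)]).T,np.array(p)
def restT(p,yawdeg,slope=45):
    a=np.radians(yawdeg);b=np.radians(slope);u=np.array([np.cos(a),np.sin(a),0]);k=np.array([0,0,1.])
    y=u*np.cos(b)+k*np.sin(b);z=-u*np.sin(b)+k*np.cos(b);return np.array([np.cross(y,z),y,z]).T,np.array(p)
def lines_stand():
    L=[]
    for top in (-56,-100):
        for s in (1,-1):
            L.append([(27,top,s*8.5),(-9,top,s*8.5)])
        L.append([(-9,top,8.5),(-9,top,-8.5)])
    for sx in (13,-13):
        for s in (1,-1): L.append([(sx,-51,s*8.5),(sx,-51,s*18)]);L.append([(sx,-56,s*8.5),(sx,-56,s*18)])
    return L
def lines_rest():
    L=[]
    for ys in [(-56,-37),(35,48)]:
        for s in (1,-1):
            for yy in ys:
                L.append([(s*12,yy,-13.5),(s*12,yy,-6)]);L.append([(s*23,yy,4),(s*23,yy,-10)])
            L.append([(s*12,ys[0],-13.5),(s*12,ys[1],-13.5)]);L.append([(s*23,ys[0],4),(s*23,ys[1],4)])
        for yy in ys: L.append([(-12,yy,-13.5),(12,yy,-13.5)])
    for s in (1,-1): L.append([(s*12.5,-37,-25),(s*12.5,35,-25)])
    return L
def overlay(img,cp,T,L,crop,f,out,col=(0,0,255)):
    a=cv2.imread(img);r0,r1,c0,c1=crop
    a=cv2.resize(a[r0:r1,c0:c1],None,fx=f,fy=f,interpolation=cv2.INTER_CUBIC)
    R,p=T
    for l in L:
        q=[tuple(np.round((proj(cp,R@(np.array(v)/1000)+p)+.5-[c0,r0])*f).astype(int).tolist()) for v in l]
        cv2.line(a,q[0],q[1],col,1,cv2.LINE_AA)
    cv2.imwrite(out,a)
E
cat > run.py <<'E'
from ov import *
import sys
V={k:json.load(open(k+'.json'))['cp'] for k in ['v1','v2','v3']}
S=standT(eval(sys.argv[1]),float(sys.argv[2]));R=restT(eval(sys.argv[3]),float(sys.argv[4]));n=sys.argv[5]
overlay('pics/v3.png',V['v3'],S,lines_stand(),(210,300,170,250),5,'/tmp/a.png')
overlay('pics/v2.png',V['v2'],S,lines_stand(),(190,290,0,100),4,'/tmp/b.png')
overlay('pics/v2.png',V['v2'],R,lines_rest(),(220,300,235,335),4,'/tmp/c.png')
overlay('pics/v1.png',V['v1'],R,lines_rest(),(210,290,45,175),3,'/tmp/d.png')
c=np.zeros((600,800,3),np.uint8)
def put(f,r,cc):
    a=cv2.imread(f);h=min(a.shape[0],600-r);w=min(a.shape[1],800-cc);c[r:r+h,cc:cc+w]=a[:h,:w]
put('/tmp/a.png',0,0);put('/tmp/b.png',0,400);put('/tmp/c.png',450-170 if 0 else 400,400);put('/tmp/d.png',400 if 0 else 450,0)
c2=np.zeros((600,800,3),np.uint8)
cv2.imwrite('pics/'+n+'s.png',np.hstack([cv2.imread('/tmp/a.png')[:400],cv2.imread('/tmp/b.png')[:400]]))
a=cv2.imread('/tmp/c.png');d=cv2.imread('/tmp/d.png');d=cv2.resize(d,(400,int(d.shape[0]*400/d.shape[1])))
h=min(a.shape[0],d.shape[0]);cv2.imwrite('pics/'+n+'r.png',np.hstack([a[:h],d[:h]]))
E
python3 run.py '[.4914,-.3105,.1848]' 1.4 '[.5170,-.0275,.1300]' -103.5 o1
```

```text
(no output)
```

View pics/o1s.png

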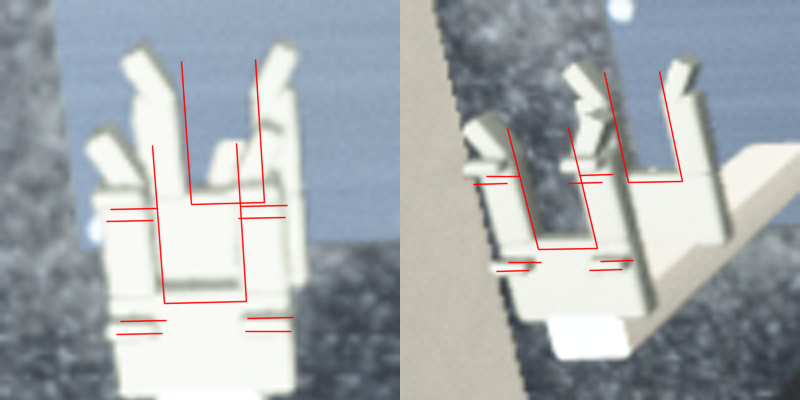

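View pics/o1r.png

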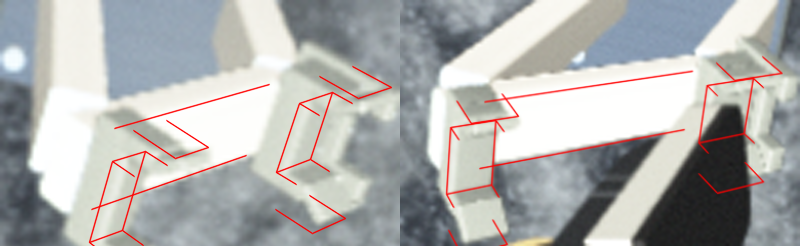

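Run:
```python
import cv2
a=cv2.imread('pics/v2.png'); cv2.imwrite('pics/v2d.png',cv2.resize(a[228:300,240:340],(800,576),interpolation=cv2.INTER_CUBIC))
a=cv2.imread('pics/v1.png'); cv2.imwrite('pics/v1d.png',cv2.resize(a[215:290,48:180],(792,450),interpolation=cv2.INTER_CUBIC))
```

```text
(no output)
```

View pics/v2d.png

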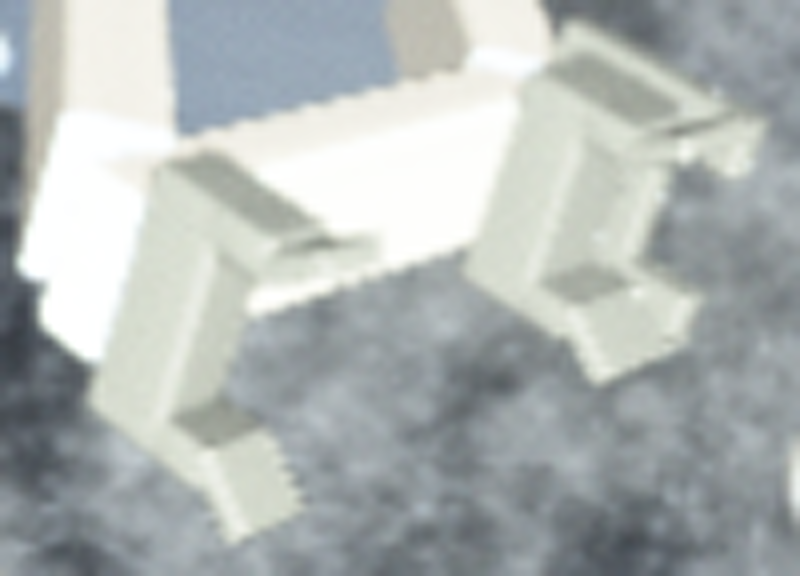

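View pics/v1d.png

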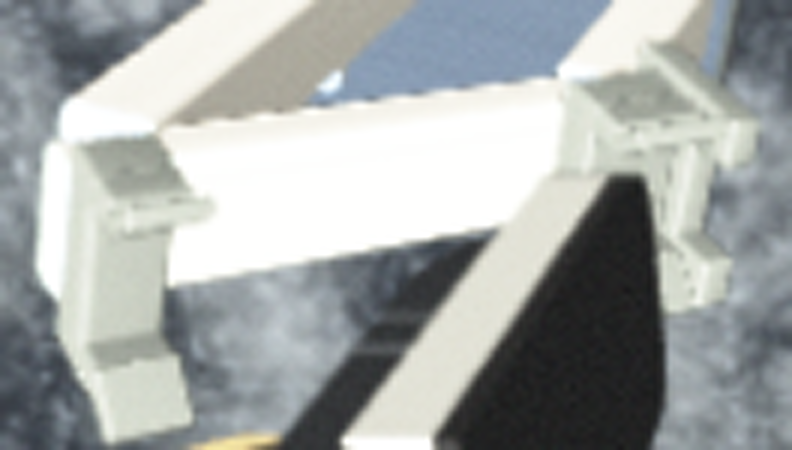

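```bash
cat > fit.py <<'E'
from ov import *
from scipy.optimize import least_squares
V={k:json.load(open(k+'.json'))['cp'] for k in ['v1','v2','v3']}
o2=lambda a,b:np.array([240+(a+.5)/8-.5,228+(b+.5)/8-.5]); o1=lambda a,b:np.array([48+(a+.5)/6-.5,215+(b+.5)/6-.5])
P=[('v2',o2(162,425),(-12,48,-13.5)),('v2',o2(225,405),(-12,35,-13.5)),('v2',o2(237,541),(-23,48,4)),('v2',o2(303,503),(-23,35,4)),
('v2',o2(540,280),(-12,-37,-13.5)),('v2',o2(600,385),(-23,-37,4)),('v2',o2(585,130),(12,-37,-13.5)),('v2',o2(215,240),(12,48,-13.5)),
('v1',o1(88,350),(-12,48,-13.5)),('v1',o1(162,335),(-12,35,-13.5)),('v1',o1(108,442),(-23,48,4)),('v1',o1(192,422),(-23,35,4)),('v1',o1(665,308),(-23,-37,4))]
def res(q,full=False):
    R,p=restT(q[:3],q[3],45)
    r=np.array([proj(V[k],R@(np.array(m)/1000)+p)-px for k,px,m in P]); return r if full else r.ravel()
s=least_squares(res,[.517,-.0275,.13,-103.5],loss='soft_l1',x_scale=[.01,.01,.01,1])
print(s.x); print(np.round(res(s.x,True),1).tolist())
E
python3 fit.py
```

```text
[ 5.13529351e-01 -2.45372923e-02  1.31808841e-01 -1.03448351e+02]
[[-0.0, -2.5], [0.3, -3.1], [0.4, 1.7], [0.3, 2.7], [-0.7, -1.9], [0.9, 0.3], [-0.6, -0.6], [-0.9, 0.1], [-1.4, -2.5], [0.8, -2.9], [0.4, 2.2], [1.2, 2.0], [-9.2, 4.3]]
```

```bash
cat >> fit.py <<'E'
P.pop()
P.append(('v2',o2(490,210),None)) if 0 else None
def res2(q,full=False):
    R,p=restT(q[:3],q[3],45)
    r=[]
    for k,px,m in P:
        m=np.array(m,float)
        if m[0]==-23: m[0]=-q[4];m[2]=q[5]
        r.append(proj(V[k],R@(m/1000)+p)-px)
    r=np.array(r); return r if full else r.ravel()
s=least_squares(res2,[.517,-.0275,.13,-103.5,23,4],x_scale=[.01,.01,.01,1,1,1])
print(s.x); print(np.round(res2(s.x,True),1).tolist())
E
python3 fit.py
```

```text
[ 5.13529351e-01 -2.45372923e-02  1.31808841e-01 -1.03448351e+02]
[[-0.0, -2.5], [0.3, -3.1], [0.4, 1.7], [0.3, 2.7], [-0.7, -1.9], [0.9, 0.3], [-0.6, -0.6], [-0.9, 0.1], [-1.4, -2.5], [0.8, -2.9], [0.4, 2.2], [1.2, 2.0], [-9.2, 4.3]]
[ 5.15250458e-01 -2.41165890e-02  1.32990610e-01 -1.03700668e+02
  1.99294035e+01  1.57040831e+00]
[[0.4, -0.6], [0.8, -1.2], [-0.2, -0.2], [-0.3, 0.9], [-0.3, -0.1], [0.3, -1.1], [-0.2, 1.2], [-0.3, 2.1], [-1.3, -0.4], [0.9, -0.8], [-0.2, 0.2], [0.6, 0.0]]
```

```bash
python3 run.py '[.4965,-.3115,.1835]' 1.4 '[.5158,-.0250,.1325]' -103.6 o2
```

```text
(no output)
```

View pics/o2r.png

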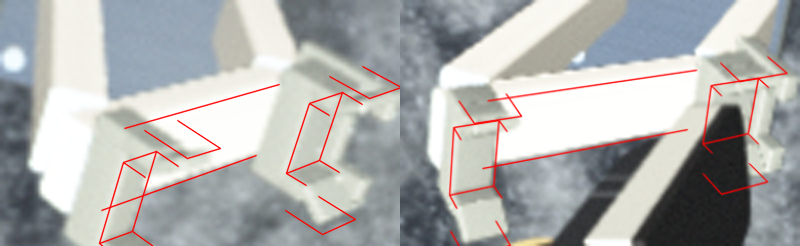

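View pics/o2s.png

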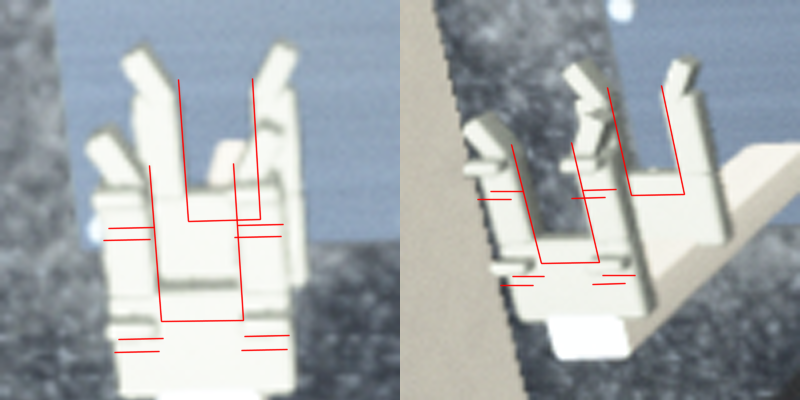

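```bash
cat > fits.py <<'E'
from ov import *
from scipy.optimize import least_squares
V={k:json.load(open(k+'.json'))['cp'] for k in ['v1','v2','v3']}
a=lambda x,y:np.array([170+x/5,210+y/5])-.5; b=lambda x,y:np.array([(x-400)/4,190+y/4])-.5
P=[('v3',a(160,287),(-9,-56,8.5)),('v3',a(240,285),(-9,-56,-8.5)),('v2',b(530,240),(-9,-56,8.5)),('v2',b(590,238),(-9,-56,-8.5)),
('v3',a(182,189),(-9,-100,8.5)),('v2',b(628,175),(-9,-100,8.5)),('v2',b(680,172),(-9,-100,-8.5))]
def res(q,full=False):
    R,p=standT(q[:3],1.4)
    r=np.array([proj(V[k],R@(np.array(m)/1000)+p)-px for k,px,m in P]); return r if full else r.ravel()
# which side is +z: check
s=least_squares(res,[.4914,-.3105,.1848]); print(s.x,np.round(res(s.x,True),1).tolist())
for k,px,m in P:
    m=(m[0],m[1],-m[2])
print(standT([0,0,0],1.4)[0])
E
sed -i 's/^P=/P0=/' fits.py; sed -i 's/^def res/P=[(k,px,(m[0],m[1],-m[2])) for k,px,m in P0]\ndef res/' fits.py
python3 fits.py
```

```text
[ 0.48870734 -0.3118847   0.18376011] [[-0.5, 0.4], [-0.1, 0.5], [0.8, -0.5], [0.5, -0.2], [0.7, 0.5], [-0.9, -0.7], [-0.6, -0.1]]
[[-0.99970149  0.         -0.02443218]
 [-0.02443218  0.          0.99970149]
 [ 0.          1.          0.        ]]
```

```bash
cat > geo.py <<'E'
from ov import *
MID=np.array([.5274,.2090,.0135]); PY=np.radians(-7.5)
RS=restT([.5160,-.0255,.1322],-103.6); SS=standT([.4887,-.3119,.1838],1.4)
def benchT(p=MID,yaw=PY):
    y=np.array([np.cos(yaw),np.sin(yaw),0]);z=np.array([0,0,1.]);return np.array([np.cross(y,z),y,z]).T,np.array(p)
def tool(T,al,g,sg=1,off=(0,0,0)):
    """tool pose: pipette frame T, tool dir -(sin al y+cos al z), grasp point at g (mm, pip yz), off mm in pip frame"""
    R,p=T; al=np.radians(al); d=-(np.sin(al)*R[:,1]+np.cos(al)*R[:,2]); z=sg*R[:,0]
    Rt=np.array([np.cross(d,z),d,z]).T
    gp=p+R@(np.array([0,g[0],g[1]])/1000+np.array(off)/1000)
    return (gp+.019*d).tolist(),Q(Rt)
E
python3 - <<'E'
from geo import *
f=lambda r:None if r is None else np.round(r,2).tolist()
for sg in (1,-1):
    print('sg',sg,'bench',f(ik(*tool(benchT(),0,(-4,10),sg))))
    for dz in (0,60): print('rest',dz,f(ik(*tool(RS,0,(-4,10),sg,(0,3,dz)))))
    for al in (30,40,50):
        print(al,'regrasp',f(ik(*tool(RS,al,(-2,0),sg))),'up',f(ik(*tool(RS,al,(-2,0),sg,(0,0,60)))),'stand',f(ik(*tool(SS,al,(-2,0),sg))),'pre',f(ik(*tool(SS,al,(-2,0),sg,(60,15,0)))))
E
```

```text
sg 1 bench [0.28, 0.24, 1.61, 0.0, 1.29, 1.98]
rest 0 None
rest 60 None
30 regrasp None up None stand None pre None
40 regrasp None up None stand None pre None
50 regrasp None up None stand None pre None
sg -1 bench [0.28, 0.24, 1.61, -0.0, 1.29, -1.16]
rest 0 [0.26, 0.32, 1.47, -0.68, 1.75, 0.51]
rest 60 [0.32, 0.34, 1.36, -0.68, 1.86, 0.5]
30 regrasp [0.0, 0.11, 1.56, -0.25, 1.54, 0.26] up [0.08, 0.12, 1.46, -0.25, 1.64, 0.31] stand None pre None
40 regrasp [-0.1, 0.07, 1.58, -0.09, 1.5, 0.14] up [-0.02, 0.07, 1.49, -0.09, 1.6, 0.21] stand [-0.24, 0.04, 1.75, -0.9, 1.23, 0.0] pre [-0.27, -0.11, 1.86, -0.89, 1.23, -0.05]
50 regrasp [-0.21, 0.04, 1.61, 0.09, 1.49, 0.02] up [-0.13, 0.04, 1.53, 0.09, 1.57, 0.11] stand [-0.32, 0.02, 1.69, -0.69, 1.25, -0.18] pre [-0.36, -0.13, 1.79, -0.68, 1.25, -0.24]
```

Run:
```python
from geo import *
from look import look
p,q=tool(benchT(),0,(-4,9),-1); print(p)
goto([p[0],p[1],.10],q)
move_straight([p[0],p[1],p[2]],rate=.12,guard=15)
print(get_position(),get_ft_force())
gripper_to(0.0); print('w',get_gripper_width())
move_straight([p[0],p[1],.15],rate=.12)
print(get_gripper_width(),get_ft_force())
look('g1',['pipette_mid','pipette_tip'])
```

```text
[0.5234342205545047, 0.2095221047688802, 0.0034999999999999996]
[0.5242543  0.2096786  0.00445936] [-0.56255659  0.26627799 -0.60456472]
w 0.00022117099037969484
8.115324447983721e-05 [-0.03180244  0.85958922  0.43735153]
pipette_mid [([249.9, 177.8], 0.84)]
pipette_tip [([249.1, 10.0], 0.58)]
t 10.775
```

View pics/g1b.png

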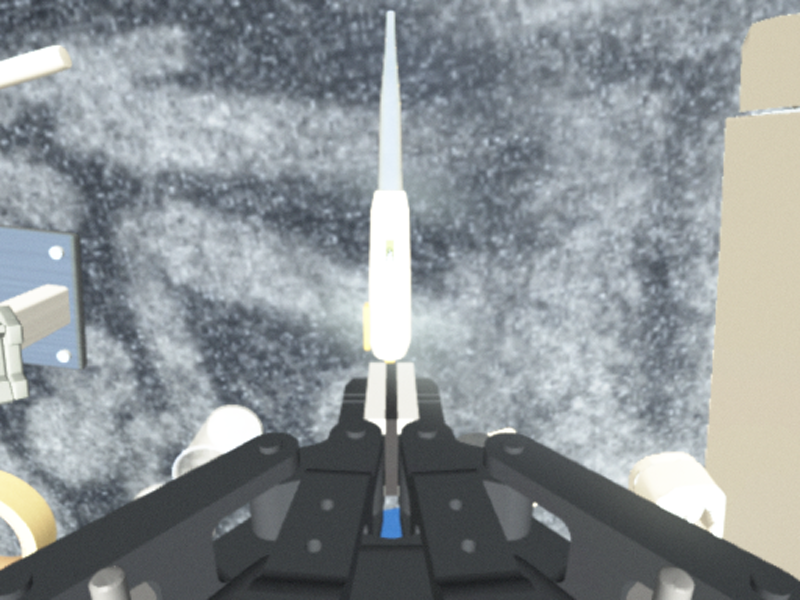

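Run:
```python
from geo import *
v=json.load(open('g1.json'));w=v['cp'];f=lambda x:np.array(x)/1.5625
for nm,px in [('mid',(249.9*1.5625,177.8*1.5625)),('tip',(390,14)),('shoulder',(391,190)),('bodyend',(390,361))]: print(nm,atz(w,f(px),.0135))
print('bodyL',atz(w,f((372,270)),.0135),atz(w,f((410,270)),.0135))
print(get_position(),get_joints())
```

```text
mid [0.52754642 0.20829648 0.0135    ]
tip [0.37807316 0.22787878 0.0135    ]
shoulder [0.47342531 0.21580508 0.0135    ]
bodyend [0.58422973 0.20045512 0.0135    ]
bodyL [0.52097946 0.19741899 0.0135    ] [0.52412257 0.22117514 0.0135    ]
[0.52293768 0.20938841 0.14895995] [ 2.80187874e-01  1.35859425e-01  1.42974414e+00  3.36530586e-05
  1.57793301e+00 -1.15968653e+00]
```

Run:
```python
from geo import *
from look import look
p,q=tool(benchT([.528,.2083,.0135]),0,(-5,9),-1)
gripper_to(.085)
move_straight([p[0],p[1],.03],q,rate=.15)
print(move_straight([p[0],p[1],.0012],rate=.08,guard=12))
hold(.3); print(get_position(),get_ft_force())
gripper_to(0.028); print('w',get_gripper_width(),get_ft_force(),get_position())
save('wrist','g2.png')
```

```text
False
[0.52345019 0.20906487 0.00172872] [-0.56995925 -0.55488578  0.71202311]
w 0.027565969586969327 [-0.38807628  0.21911665 -0.1226018 ] [0.52302025 0.20895431 0.0011799 ]
```

View pics/g2.png

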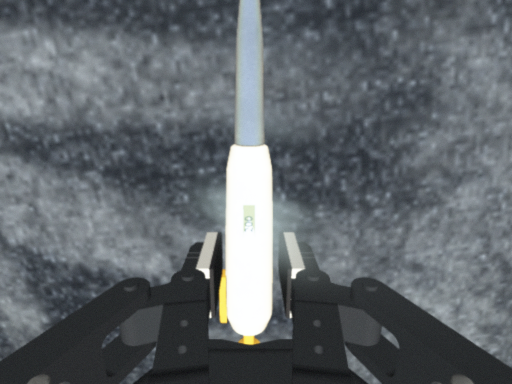

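Run:
```python
from geo import *
cp=camera_params('wrist');p=np.array(get_position());R=toolR()
pr=lambda v:proj(cp,p+R@(np.array(v)/1000)).round().tolist()
for y in (0,-10,-19,-30):print(y,[pr((x,y,14)) for x in (-11,0,11)])
print(np.round(R,2))
for n,y,z in [('mid',0,13.5),('mid bottom',0,-13.5),('shoulder',-56,0),('top',50,0)]:
    T=benchT([.528,.2083,.0135]); print(n,proj(cp,T[1]+T[0]@(np.array([0,y,z])/1000)))
```

```text
0 [[275.0, 210.0], [274.0, 228.0], [274.0, 245.0]]
-10 [[276.0, 217.0], [276.0, 236.0], [275.0, 254.0]]
-19 [[278.0, 223.0], [277.0, 243.0], [277.0, 262.0]]
-30 [[280.0, 232.0], [279.0, 253.0], [278.0, 273.0]]
[[ 0.99  0.    0.13]
 [-0.13 -0.    0.99]
 [ 0.   -1.   -0.  ]]
mid [250.21662731 257.9248145 ]
mid bottom [250.21365852 235.17311191]
shoulder [250.12364836 142.48928474]
top [250.28203789 322.01255295]
```

Run:
```python
from geo import *
for n in ('side','scene'):
    im=snapshot(n);cp=camera_params(n);p=np.array(get_position());R=toolR()
    pts=[proj(cp,p+R@(np.array([0,y,0])/1000)) for y in (0,-19,-54)]
    print(n,np.round(pts).tolist())
    c=np.round(pts[1]).astype(int)
    r0,c0=c[1]-40,c[0]-50
    a=cv2.resize(im[r0:r0+75,c0:c0+100,::-1],(800,600),interpolation=cv2.INTER_CUBIC)
    for q in pts: cv2.circle(a,tuple(np.round((q+.5-[c0,r0])*8).astype(int).tolist()),4,(0,0,255),-1)
    cv2.imwrite(f'pics/g3{n}.png',a)
```

```text
side [[169.0, 216.0], [168.0, 213.0], [166.0, 206.0]]
scene [[181.0, 215.0], [180.0, 211.0], [179.0, 202.0]]
```

View pics/g3side.png

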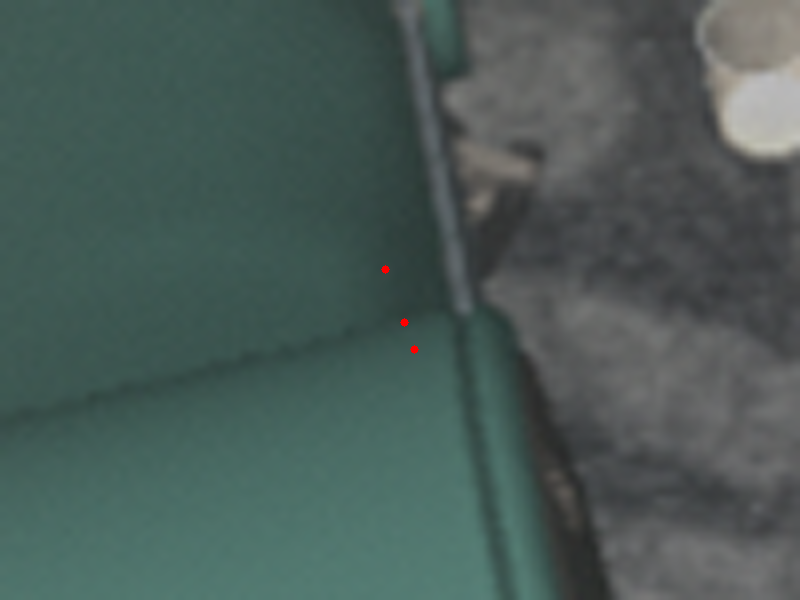

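View pics/g3scene.png

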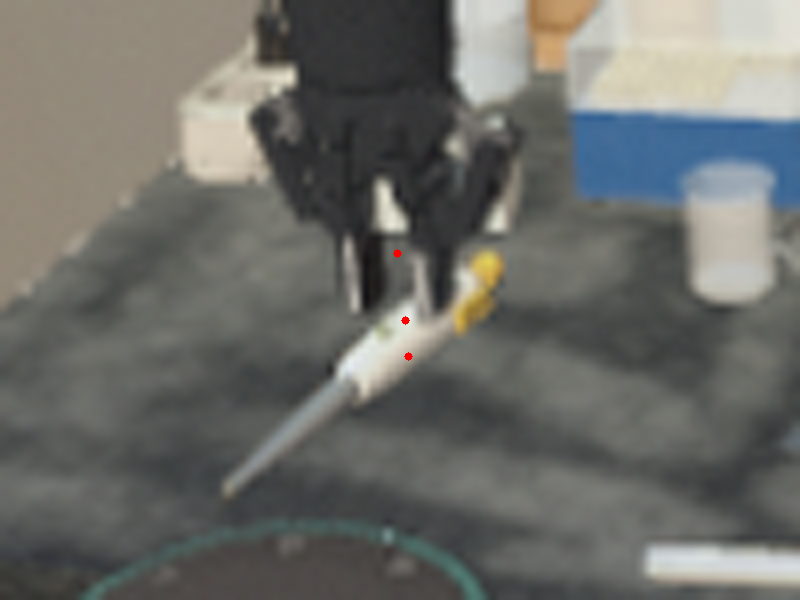

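Run:
```python
from geo import *
p=get_position(); print(get_time())
gripper_to(.04)
print(get_ft_force())
print(move_straight([.5234,.2089,-.012],rate=.04,guard=5)); hold(.1)
print(get_position(),get_ft_force())
im=save('wrist','g4.png'); save('scene','g4s.png')
a=cv2.imread('pics/g4s.png');cv2.imwrite('pics/g4s.png',cv2.resize(a[170:245,130:230],(800,600),interpolation=cv2.INTER_CUBIC))
```

```text
14.05
[ 0.19823566 -1.38629369 -0.61702259]
False
[ 0.52350108  0.20892186 -0.01196189] [-0.00657185  0.93853914 -0.58458867]
```

View pics/g4.png

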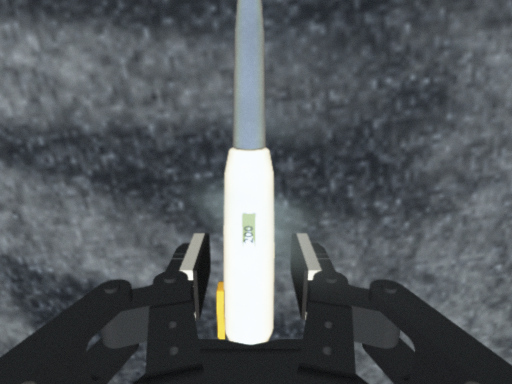

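View pics/g4s.png

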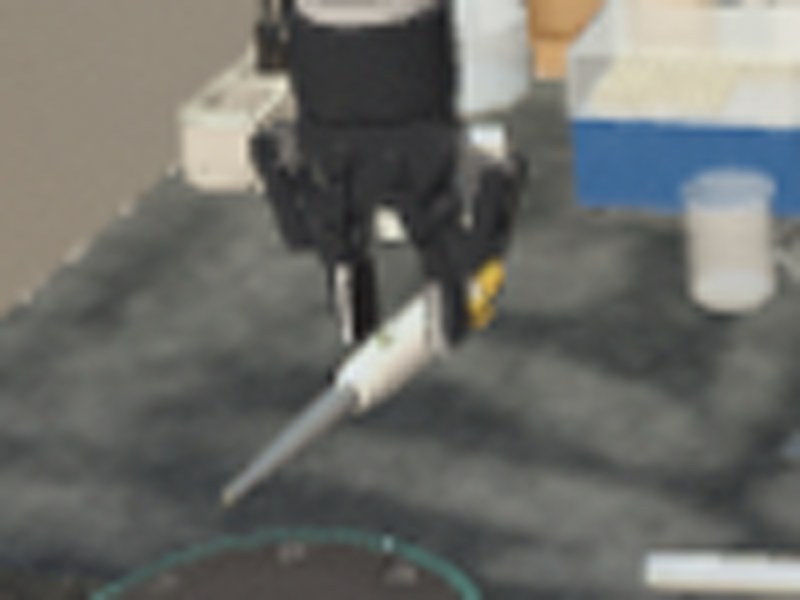

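Run:
```python
from geo import *
print(move_straight([.5234,.2089,-.035],rate=.035,guard=5)); 
print(get_position(),get_ft_force(),get_gripper_width()); hold(.1);print(get_position(),get_ft_force(),get_time())
save('wrist','g5.png')
```

```text
True
[ 0.52343084  0.20893161 -0.02706943] [-0.73439964  0.66559052  4.25482125] 0.04013231545958158
[ 0.52346825  0.20890803 -0.0270454 ] [-0.36053428 -0.71068803  5.42849701] 15.5917
```

View pics/g5.png

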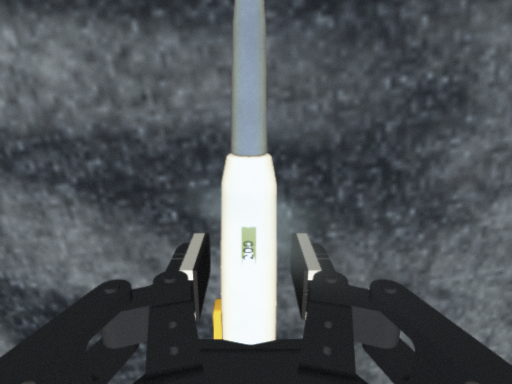

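```bash
sed -i 's/gp+.019\*d/gp+.0433*d/' geo.py; sed -i 's/MID=np.array.*; PY/MID=np.array([.528,.2085,.0135]); PY/' geo.py
python3 - <<'E'
from geo import *
from look import look
move_straight([.5234,.2088,-.021],rate=.05); hold(.1)
print(get_position(),get_ft_force())
gripper_to(0.0); print('w',get_gripper_width(),get_position())
move_straight([.5234,.2088,.03],rate=.08); hold(.2)
print(get_gripper_width(),get_ft_force(),get_moment(),get_time())
save('wrist','g6.png')
E
```

```text
[ 0.52302685  0.20867322 -0.02146426] [ 0.01825115  0.5187262  -0.28446999]
w 0.017696444860582496 [ 0.52329676  0.20877851 -0.02118201]
0.017703267176348618 [ 0.84552066 -0.67128677 -0.88359986] [0.00827732 0.04035568 0.0063505 ] 17.3333
```

View pics/g6.png

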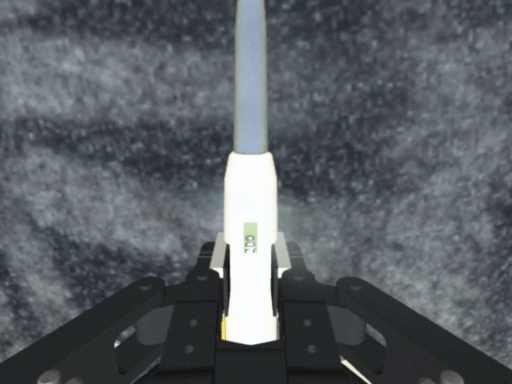

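Run:
```python
from geo import *
cp=camera_params('wrist');p=np.array(get_position());R=toolR()
# pipette pose: lifted rigidly by measured dz
T=benchT(MID+[0,0,p[2]+.0212])
for n,v in [('sh top',(0,-56,13.5)),('sh mid',(0,-56,0)),('shaft edge mid',(6,-56,0)),('117',(0,-117,3)),('L',(9.5,-50,8)),('R',(-9.5,-50,8))]:
    print(n,proj(cp,T[1]+T[0]@(np.array(v)/1000)).round(1))
for n in ('scene',):
    im=snapshot(n);cv2.imwrite('pics/g7.png',cv2.resize(im[160:235,130:230,::-1],(800,600),interpolation=cv2.INTER_CUBIC))
    c=camera_params(n)
    for v in [(0,-153,0),(0,-56,0),(0,74,0)]: print((proj(c,T[1]+T[0]@(np.array(v)/1000))-[130,160])*8)
```

```text
sh top [251.3 155.7]
sh mid [251.2 149.9]
shaft edge mid [237.1 149.9]
117 [251.2 -13.8]
L [227.8 167.9]
R [274.7 167.9]
[205.87046835 467.22779346]
[331.29612068 367.6432647 ]
[475.93796358 253.0024923 ]
```

View pics/g7.png

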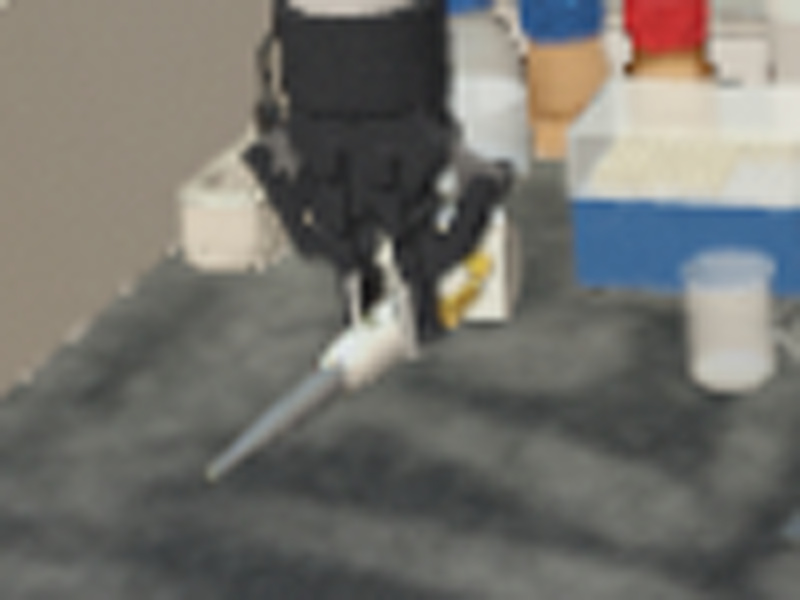

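Run:
```python
from geo import *
f=lambda r:None if r is None else np.round(r,2).tolist()
G1=(-4.8,8.6)
print('lift',f(ik(*tool(benchT(MID+[0,0,.22]),0,G1,-1))))
for dz in (0,60,100): print('rest',dz,f(ik(*tool(RS,0,G1,-1,(0,3,dz)))))
for al in (40,45,50):
    print(al,'regrasp',f(ik(*tool(RS,al,(-2,3),-1))),'up',f(ik(*tool(RS,al,(-2,3),-1,(0,0,60)))),'stand',f(ik(*tool(SS,al,(-2,3),-1))),'pre',f(ik(*tool(SS,al,(-2,3),-1,(60,15,0)))))
print('tip in rest',RS[1]+RS[0]@[0,-.153,0], 'high',RS[1]+RS[0]@[0,-.153,.1])
w=json.load(open('v1.json'))['cp']; print('beaker base',atz(w,np.array([357,478])/1.5625,0),atz(w,np.array([360,440])/1.5625,.059))
```

```text
lift [0.28, 0.12, 1.35, -0.0, 1.67, -1.16]
rest 0 [0.23, 0.32, 1.51, -0.69, 1.7, 0.52]
rest 60 [0.29, 0.33, 1.41, -0.68, 1.81, 0.5]
rest 100 [0.33, 0.34, 1.33, -0.68, 1.88, 0.49]
40 regrasp [-0.1, 0.08, 1.61, -0.09, 1.46, 0.15] up [-0.02, 0.08, 1.53, -0.09, 1.55, 0.22] stand [-0.27, 0.06, 1.76, -0.91, 1.19, 0.01] pre [-0.31, -0.09, 1.88, -0.9, 1.18, -0.04]
45 regrasp [-0.15, 0.07, 1.62, -0.0, 1.45, 0.09] up [-0.07, 0.06, 1.54, -0.0, 1.54, 0.17] stand [-0.3, 0.05, 1.73, -0.8, 1.19, -0.08] pre [-0.35, -0.1, 1.84, -0.79, 1.19, -0.14]
50 regrasp [-0.2, 0.06, 1.64, 0.09, 1.44, 0.02] up [-0.12, 0.05, 1.56, 0.09, 1.52, 0.11] stand [-0.34, 0.04, 1.7, -0.7, 1.21, -0.17] pre [-0.39, -0.1, 1.81, -0.68, 1.2, -0.24]
tip in rest [0.5414394  0.07965387 0.02401266] high [0.55806646 0.14838189 0.09472334]
beaker base [6.70657389e-01 7.68887678e-02 5.55111512e-17] [0.588797   0.08493559 0.059     ]
```

Run:
```python
from geo import *
G1=(-4.8,8.6)
p,q=tool(benchT(MID+[0,0,.22]),0,G1,-1)
move_straight(p,rate=.25)
goto(*tool(RS,0,G1,-1,(0,4,100))); 
move_straight(tool(RS,0,G1,-1,(0,4,50))[0],rate=.15); hold(.3)
pp,qq=tool(RS,0,G1,-1,(0,4,50)); print(np.array(get_position())-pp,get_gripper_width(),get_time())
T=(RS[0],RS[1]+RS[0]@[0,.004,.05])
L=[[(x,-56,z),(x,50,z)] for x in (9.5,-9.5) for z in (13.5,-13.5)]+[[(0,-153,0),(0,74,0)]]
save('wrist','r1.png');save('side','r1s.png');save('scene','r1c.png')
cw=camera_params('wrist')
overlay('pics/r1.png',cw,T,L,(0,384,0,512),1.5,'pics/r1o.png')
overlay('pics/r1s.png',camera_params('side'),T,L,(130,260,190,330),5,'pics/r1so.png')
overlay('pics/r1c.png',camera_params('scene'),T,L,(130,250,180,320),5,'pics/r1co.png')
overlay('pics/r1.png',cw,RS,lines_rest(),(0,384,0,512),1.5,'pics/r1p.png')
```

```text
[0.00057573 0.00055607 0.00066771] 0.017680097352088336 20.5083
```

View pics/r1o.png

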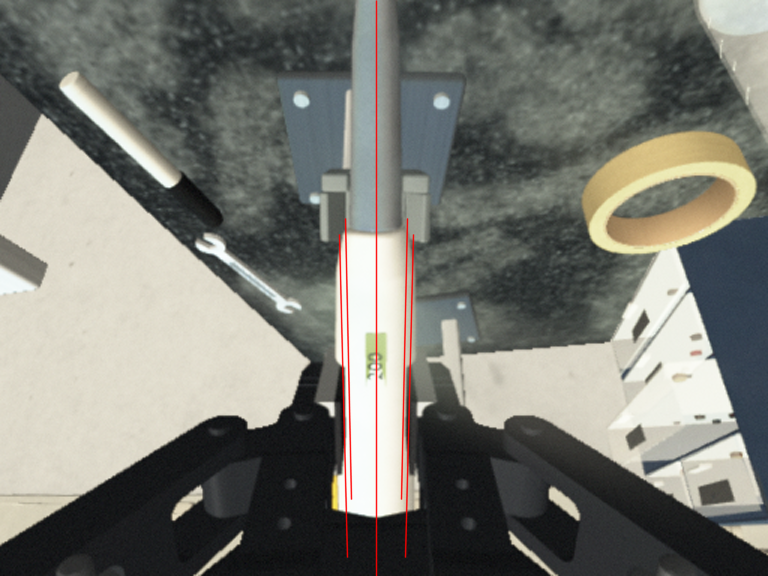

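View pics/r1so.png

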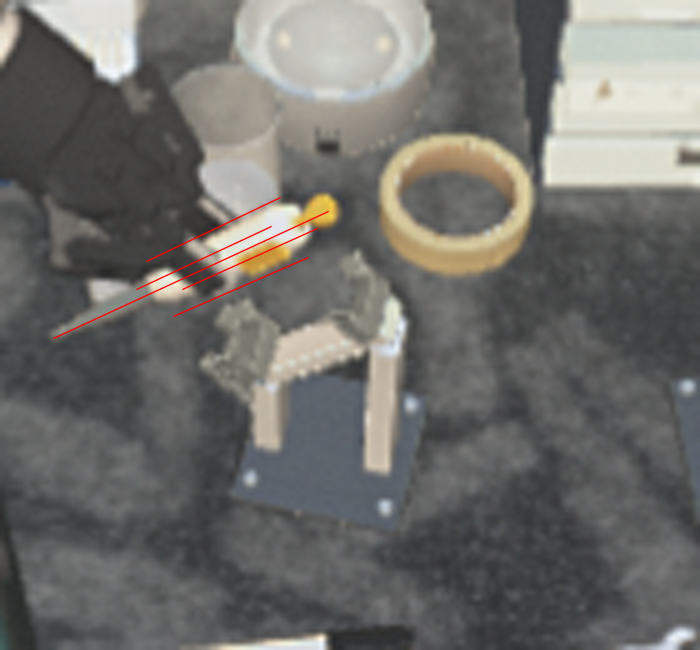

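View pics/r1co.png

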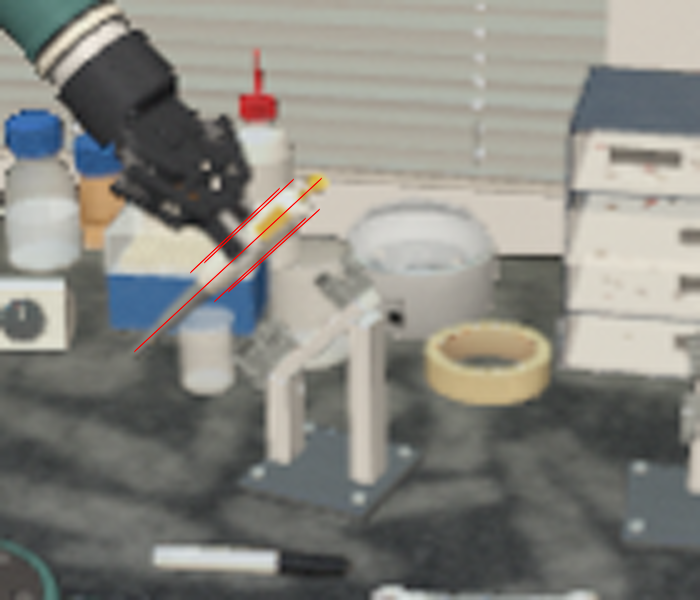

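View pics/r1p.png

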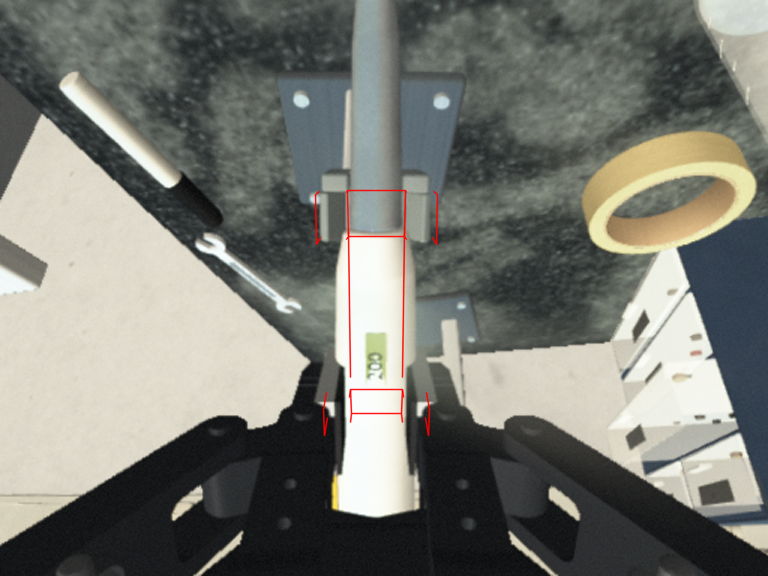

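Run:
```python
from geo import *
G1=(-4.8,8.6)
move_straight(tool(RS,0,G1,-1,(0,4,14))[0],rate=.1)
r=move_straight(tool(RS,0,G1,-1,(0,4,-5))[0],rate=.03,guard=5)
p0=np.array(tool(RS,0,G1,-1,(0,0,0))[0]); print(r,RS[0].T@(np.array(get_position())-p0)*1000,RS[0].T@np.array(get_ft_force()),RS[0].T@np.array(get_moment()),get_time())
save('wrist','r2.png');save('side','r2s.png');save('scene','r2c.png')
a=cv2.imread('pics/r2s.png')[130:260,190:330];b=cv2.imread('pics/r2c.png')[130:260,180:320]
cv2.imwrite('pics/r2sc.png',cv2.resize(np.hstack([a,b]),(800,371),interpolation=cv2.INTER_CUBIC))
```

```text
True [-0.25198436  3.85206533  1.27237086] [0.48525761 0.10521444 4.39712059] [-0.26104433 -0.09532511 -0.02860017] 21.65
```

View pics/r2.png

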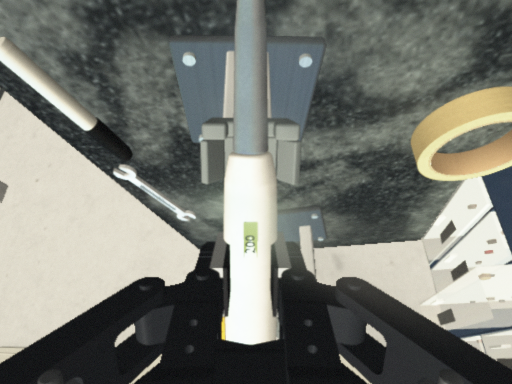

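View pics/r2sc.png

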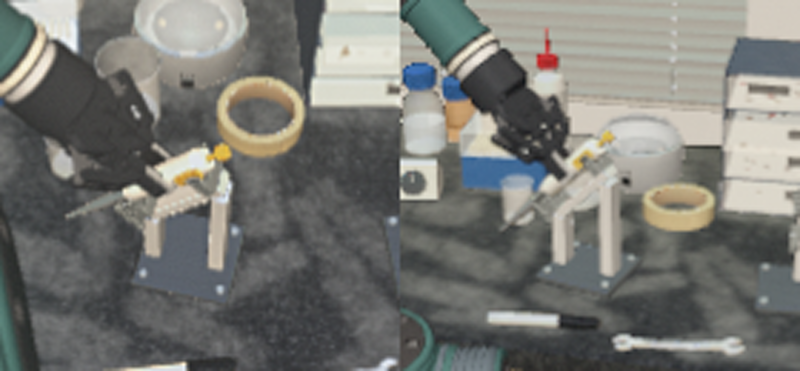

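Run:
```python
from geo import *
G1=(-4.8,8.6)
r=move_straight(tool(RS,0,G1,-1,(0,4,-1.5))[0],rate=.02,guard=8)
p0=np.array(tool(RS,0,G1,-1,(0,0,0))[0]); print(r,RS[0].T@(np.array(get_position())-p0)*1000,RS[0].T@np.array(get_ft_force()),RS[0].T@np.array(get_moment()),get_time())
gripper_to(.03); gripper_to(.085); hold(.2); print(get_gripper_width())
save('wrist','r3.png')
```

```text
True [-0.20409356  3.72370354  1.25620847] [0.74484052 1.83696057 2.51136853] [-0.10865288 -0.00011476 -0.03251819] 22.0083
0.0849109926284407
```

View pics/r3.png

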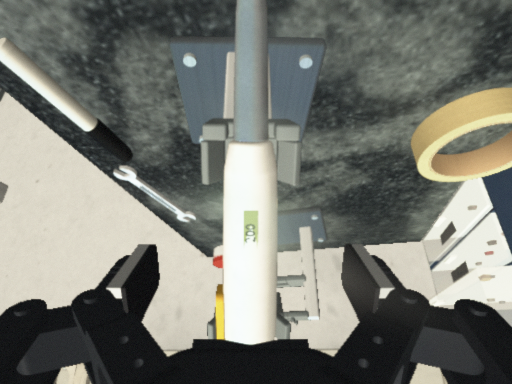

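Run:
```python
from geo import *
from look import look
G1=(-4.8,8.6)
move_straight(tool(RS,0,G1,-1,(0,4,90))[0],rate=.2)
G2=(-2,3)
goto(*tool(RS,45,G2,-1,(0,50,50))); hold(.2)
print(get_time())
look('r4',['pipette_mid'])
cw=camera_params('wrist');save('side','r4s.png')
L=[[(x,-56,z),(x,50,z)] for x in (9.5,-9.5) for z in (13.5,)]+[[(0,-153,0),(0,74,0)],[(-9.5,-56,13.5),(9.5,-56,13.5)]]
overlay('pics/r4.png',cw,RS,L,(100,384,120,400),2.1,'pics/r4o.png')
overlay('pics/r4s.png',camera_params('side'),RS,L,(130,260,190,330),5,'pics/r4so.png')
```

```text
24.5917
pipette_mid [([250.9, 214.0], 0.66)]
t 24.6917
```

View pics/r4o.png

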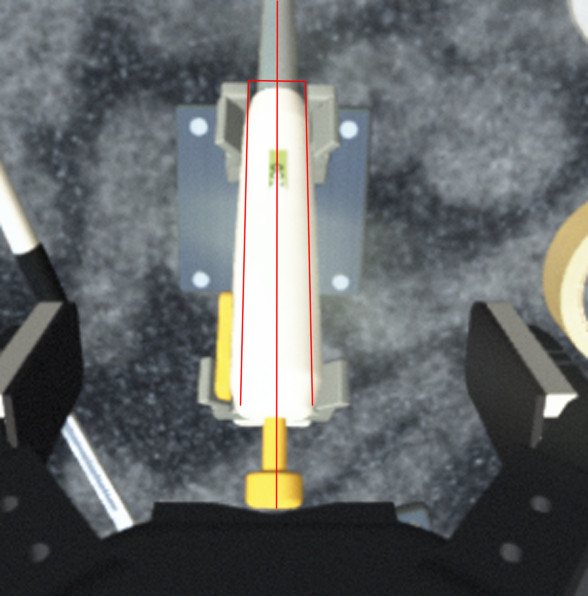

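View pics/r4so.png

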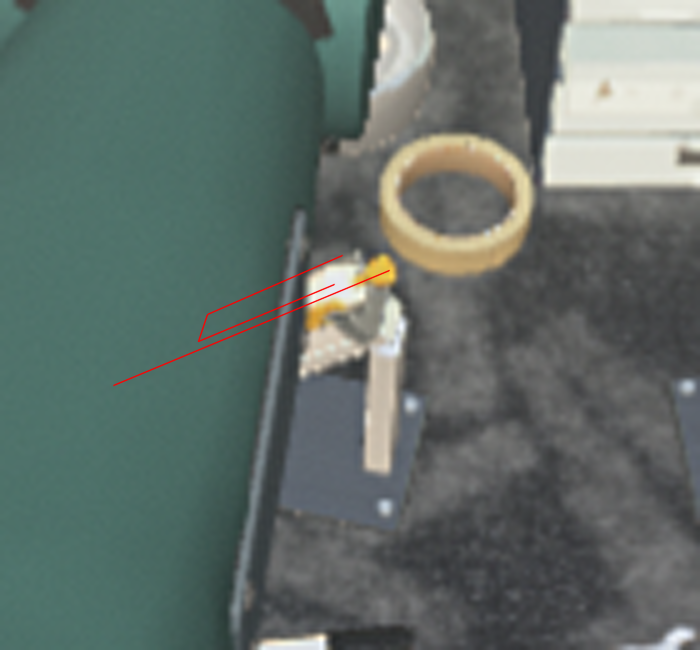

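View pics/r4b.png

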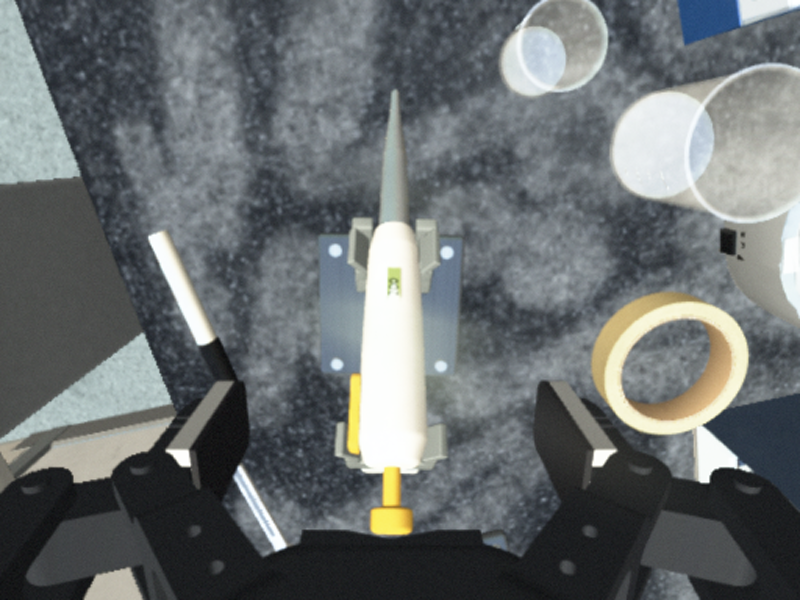

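```bash
sed -i 's/RS=restT(\[.5160,-.0255,.1322\],-103.6)/RS=restT([.5158,-.0247,.1331],-103.6)/' geo.py
python3 - <<'E'
from geo import *
G2=(-5,3)
p,q=tool(RS,45,G2,-1)
move_straight(tool(RS,45,G2,-1,(0,15,15))[0],q,rate=.15)
r=move_straight(p,rate=.06,guard=6); hold(.15)
print(r,np.array(get_position())-p,get_ft_force())
save('wrist','r5.png')
gripper_to(0.); print(get_gripper_width(),RS[0].T@(np.array(get_position())-p)*1000,get_ft_force(),get_moment(),get_time())
save('wrist','r6.png')
E
```

```text
False [ 2.75197136e-04 -6.53591905e-05  3.54809069e-04] [-0.94065479  0.08389763 -0.83782468]
0.0181767047935426 [-0.15742651  0.12005638  0.14394598] [ 0.2412276  -0.65385264  1.13811924] [ 0.02930369 -0.02099648 -0.06987593] 26.55
```

View pics/r5.png

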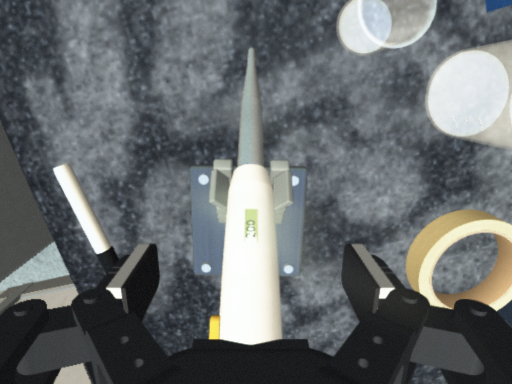

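View pics/r6.png

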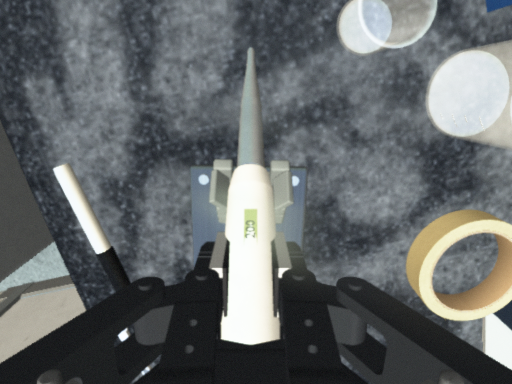

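Run:
```python
from geo import *
G2=(-5,3)
p,q=tool(RS,45,G2,-1)
cw=camera_params('wrist')
for v in [(0,-153,0),(0,-56,13.5),(6,-56,0),(-6,-56,0),(9.5,-50,5),(-9.5,-50,5)]: print(v,proj(cw,RS[1]+RS[0]@(np.array(v)/1000)).round(1))
move_straight(tool(RS,45,G2,-1,(0,1,60))[0],rate=.12); hold(.2)
print(get_gripper_width(),get_ft_force(),get_moment(),get_time())
save('wrist','r7.png')
# move high
print([np.round(ik(*tool((SS[0],SS[1]),45,G2,-1,o)),2).tolist() for o in [(70,60,0),(55,14,0),(0,14,0),(0,0,0)]])
```

```text
(0, -153, 0) [249.9  50.7]
(0, -56, 13.5) [249.9 158.2]
(6, -56, 0) [238.6 172.5]
(-6, -56, 0) [261.3 172.5]
(9.5, -50, 5) [231.2 177.5]
(-9.5, -50, 5) [268.7 177.4]
0.018210690513441725 [ 1.3485979   0.06329284 -1.95213713] [-0.09148366 -0.02472887 -0.00346954] 27.45
[[-0.36, -0.16, 1.81, -0.76, 1.25, -0.22], [-0.34, -0.09, 1.84, -0.79, 1.18, -0.13], [-0.3, 0.04, 1.72, -0.8, 1.21, -0.1], [-0.3, 0.05, 1.74, -0.81, 1.19, -0.08]]
```

View pics/r7.png

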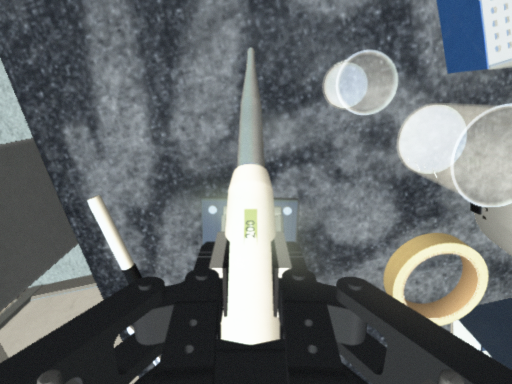

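Run:
```python
from geo import *
G2=(-5,3)
move_straight((np.array(tool(RS,45,G2,-1,(0,1,60))[0])+[0,0,.06]).tolist(),rate=.2)
o=(60,30,0)
goto(*tool(SS,45,G2,-1,o)); hold(.3)
pp,_=tool(SS,45,G2,-1,o);print((np.array(get_position())-pp)*1000,get_gripper_width(),get_time())
T=(SS[0],SS[1]+SS[0]@(np.array(o)/1000))
L=[[(x,-56,z),(x,50,z)] for x in (9.5,-9.5) for z in (13.5,-13.5)]+[[(0,-153,0),(0,74,0)]]+[[(x,-117,0),(x,-56,0)] for x in (6,-6)]
for n,crop,f in [('wrist',(0,384,0,512),1.5),('side',(120,250,290,430),5),('scene',(110,250,260,400),5)]:
    save(n,'s1'+n+'.png'); cp=camera_params(n)
    overlay(f'pics/s1{n}.png',cp,T,L,crop,f,f'pics/s1{n}o.png')
cp=camera_params('wrist'); overlay('pics/s1wristo.png',cp,SS,[],(0,576,0,768),1,'pics/s1w2.png')
overlay('pics/s1wrist.png',cp,SS,lines_stand(),(0,384,0,512),1.5,'pics/s1w2.png')
for t in ('pipette_tip','pipette_mid'):
  for n in ('side','scene'):
    print(t,n,[(np.round(r['pixel'],1).tolist(),round(r['p'],2)) for r in pinpoint(t,n)[:1]],proj(camera_params(n),T[1]+T[0]@[0,-.153 if 'tip' in t else 0,0]).round(1))
```

```text
[0.46542398 0.22679334 0.22472414] 0.018354788017761678 29.5583
pipette_tip side [([306.6, 221.3], 0.87)] [353.2 232.2]
pipette_tip scene [([281.4, 204.6], 0.64)] [321.1 227.9]
pipette_mid side [([366.6, 201.1], 0.86)] [368.7 200.7]
pipette_mid scene [([325.3, 185.1], 0.83)] [324.7 183.3]
```

View pics/s1wristo.png

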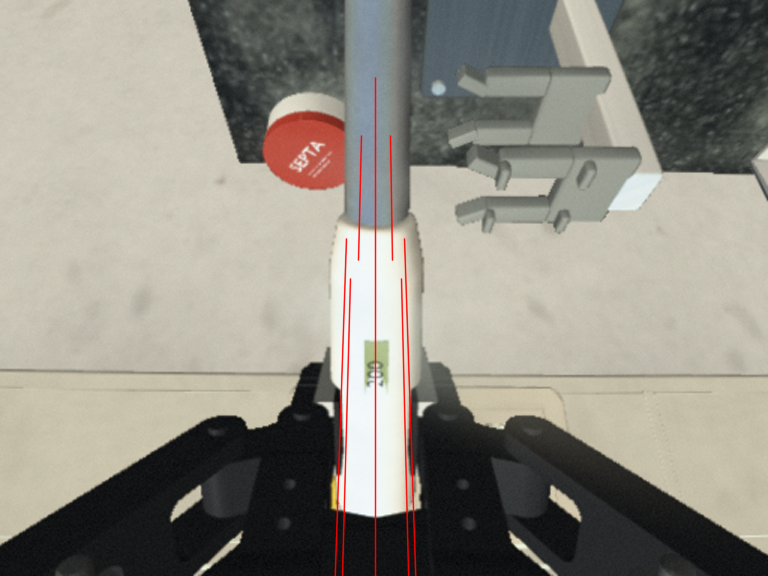

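View pics/s1w2.png

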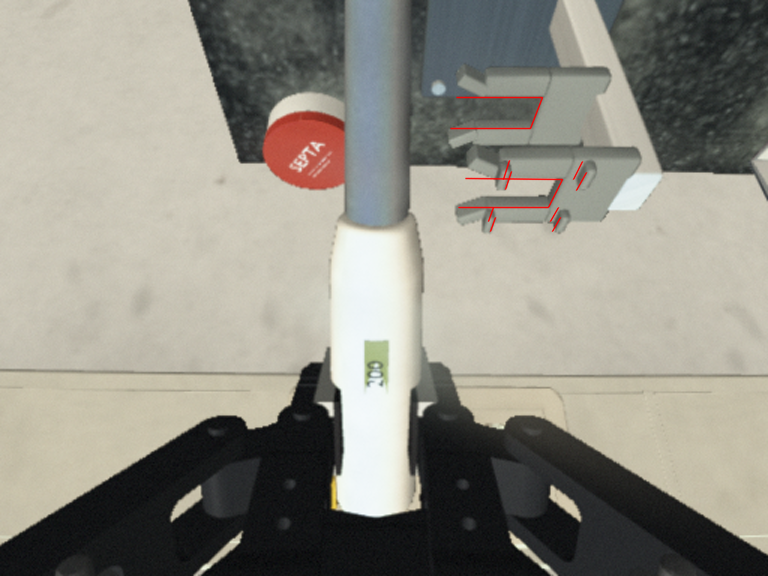

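View pics/s1sideo.png

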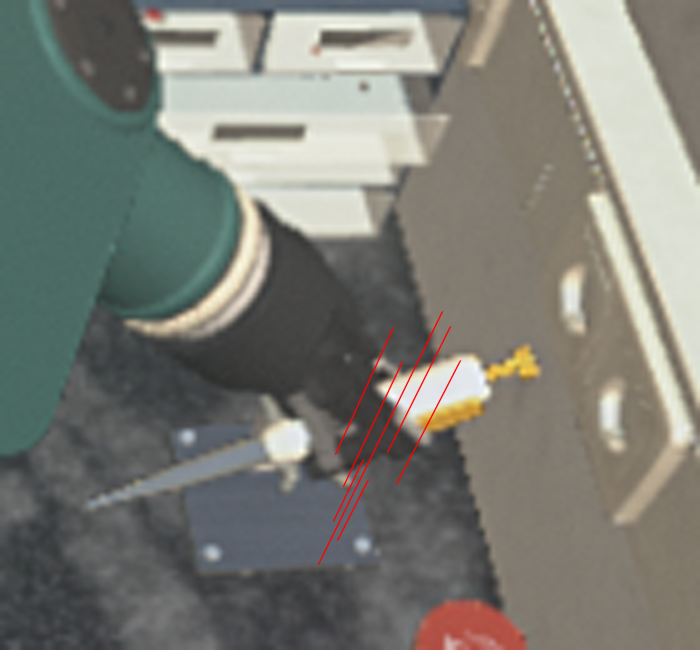

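View pics/s1sceneo.png

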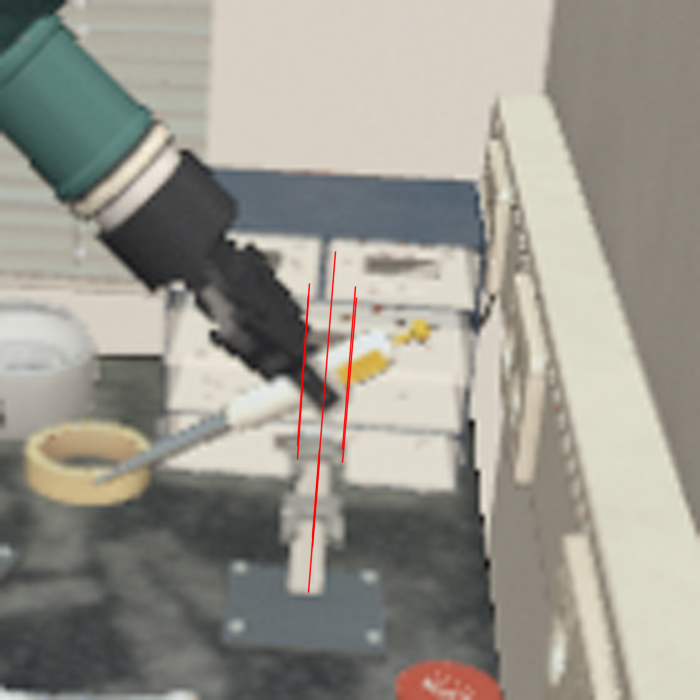

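Run:
```python
from geo import *
s,d=camera_params('scene'),camera_params('side')
cs=lambda x,y:np.array([260+x/5,110+y/5])-.5; cd=lambda x,y:np.array([290+x/5,120+y/5])-.5
R=toolR();p=np.array(get_position());gp=p-.0433*R[:,1]
pts={}
for n,a,b in [('tip',cs(96,482),cd(90,504)),('knob',cs(428,329),cd(533,360)),('sh',cs(230,408),cd(268,445)),('tipnet',[281.4,204.6],[306.6,221.3])]:
    X,r=tri([(s,a),(d,b)]); pts[n]=X; print(n,X,r,'tool',R.T@(X-gp)*1000)
v=pts['knob']-pts['tip'];print(np.linalg.norm(v)); vt=R.T@v/np.linalg.norm(v);print('dir in tool',vt)
# tool y=-(sin al*Y+cos al*Z): Y.toolY=-sin al
print('alpha',np.degrees(np.arcsin(-vt[1])), 'toolx',vt[0])
```

```text
tip [ 0.42936623 -0.17762793  0.12534516] [array([ 0.3, -0.1]), array([-0.4,  0.2])] tool [-152.82741434  -34.79651904    3.95905813]
knob [ 0.43342341 -0.37114802  0.24273818] [array([ 0.3, -0.2]), array([-0.4,  0.2])] tool [67.05279658 19.05386488  3.30019497]
sh [ 0.42672896 -0.25777655  0.18423325] [array([-0.1,  0. ]), array([ 0.1, -0.1])] tool [-54.5752282  -19.82942487  -0.62979216]
tipnet [ 0.42788006 -0.18044869  0.12832167] [array([-1.6,  0.6]), array([ 1.9, -0.9])] tool [-148.75431326  -34.93306772    2.40465203]
0.22637933895224968
dir in tool [ 0.97129098  0.23787676 -0.00291044]
alpha -13.761258890429186 toolx 0.9712909841603483
```

Run:
```python
from geo import *
f=lambda r:None if r is None else np.round(r,2).tolist()
G=(4,2.5);al=-14
up=lambda T,h:(T[0],T[1]+[0,0,h])
for al in (-14,-10):
  for o,h in [((0,4,0),0),((0,4,14),0),((0,4,60),0),((0,4,0),.12),((0,4,0),.18)]: print(al,o,h,f(ik(*tool(up(RS,h),al,G,-1,o))))
p=np.array(get_position())
for h in (.06,.1): print('lift',f(ik((p+[0,0,h]).tolist(),get_orientation())))
print(f(get_joints()))
```

```text
-14 (0, 4, 0) 0 [0.28, 0.42, 1.5, -0.87, 1.8, 0.58]
-14 (0, 4, 14) 0 [0.3, 0.42, 1.48, -0.87, 1.82, 0.57]
-14 (0, 4, 60) 0 [0.34, 0.42, 1.4, -0.86, 1.9, 0.54]
-14 (0, 4, 0) 0.12 [0.28, 0.3, 1.39, -0.92, 1.94, 0.4]
-14 (0, 4, 0) 0.18 [0.28, 0.27, 1.32, -0.96, 2.0, 0.3]
-10 (0, 4, 0) 0 [0.27, 0.38, 1.51, -0.82, 1.77, 0.56]
-10 (0, 4, 14) 0 [0.28, 0.38, 1.48, -0.82, 1.79, 0.55]
-10 (0, 4, 60) 0 [0.33, 0.39, 1.4, -0.81, 1.88, 0.53]
-10 (0, 4, 0) 0.12 [0.27, 0.28, 1.39, -0.87, 1.92, 0.39]
-10 (0, 4, 0) 0.18 [0.27, 0.25, 1.31, -0.9, 1.99, 0.29]
lift [-0.35, -0.15, 1.74, -0.75, 1.3, -0.26]
lift [-0.35, -0.17, 1.68, -0.74, 1.36, -0.31]
[-0.35, -0.11, 1.83, -0.78, 1.2, -0.16]
```

Run:
```python
from geo import *
G=(4,2.5);al=-14
up=lambda T,h:(T[0],T[1]+[0,0,h])
p=np.array(get_position());move_straight((p+[0,0,.1]).tolist(),rate=.2)
goto(*tool(up(RS,.18),al,G,-1,(0,4,0)))
move_straight(tool(RS,al,G,-1,(0,4,50))[0],rate=.2); hold(.3)
print(get_gripper_width(),get_time())
T=(RS[0],RS[1]+RS[0]@[0,.004,.05])
L=[[(x,-56,z),(x,50,z)] for x in (9.5,-9.5) for z in (13.5,-13.5)]+[[(0,-153,0),(0,74,0)]]
for n,crop,f in [('wrist',(0,384,0,512),1.5),('side',(130,260,190,330),5),('scene',(130,250,180,320),5)]:
    save(n,'t1'+n+'.png'); overlay(f'pics/t1{n}.png',camera_params(n),T,L,crop,f,f'pics/t1{n}o.png')
```

```text
0.018530579288627978 32.8833
```

View pics/t1wristo.png

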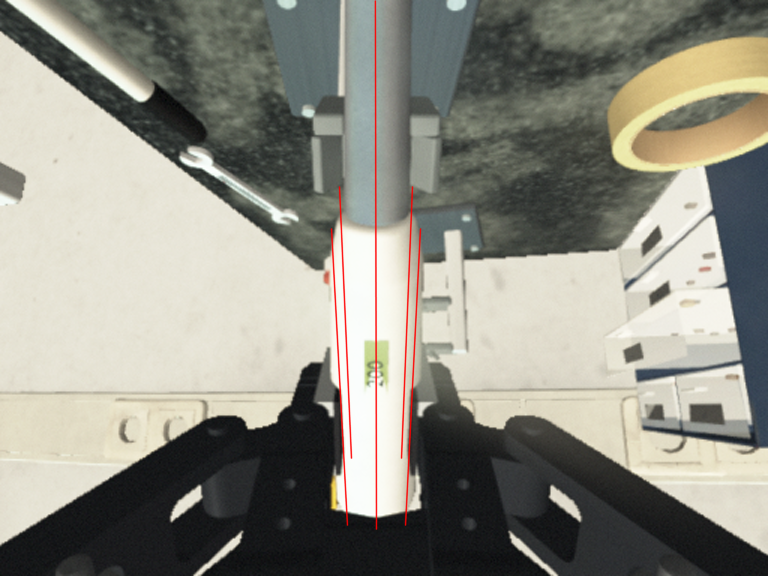

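View pics/t1sideo.png

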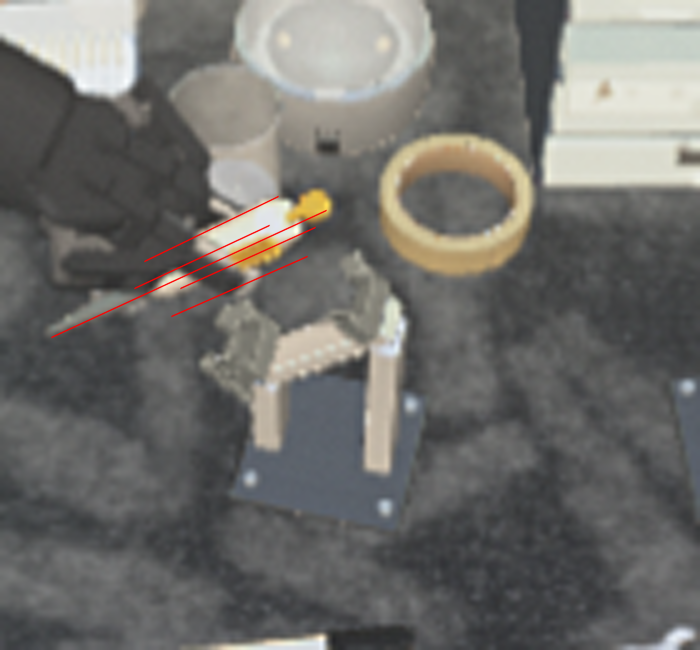

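View pics/t1sceneo.png

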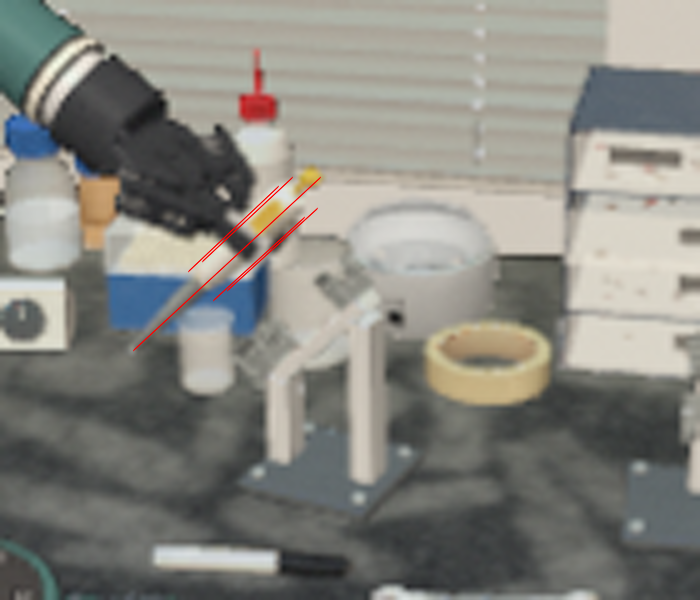

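Run:
```python
from geo import *
G=(4,2.5);al=-14
move_straight(tool(RS,al,G,-1,(0,5,14))[0],rate=.1)
r=move_straight(tool(RS,al,G,-1,(0,5,-6))[0],rate=.03,guard=5)
p0=np.array(tool(RS,al,G,-1)[0]); 
pr=lambda:print(RS[0].T@(np.array(get_position())-p0)*1000,RS[0].T@np.array(get_ft_force()),RS[0].T@np.array(get_moment()),get_time())
print(r);pr()
save('wrist','t2.png');save('scene','t2c.png');save('side','t2s.png')
a=cv2.imread('pics/t2s.png')[150:240,190:310];b=cv2.imread('pics/t2c.png')[150:240,180:300]
cv2.imwrite('pics/t2sc.png',cv2.resize(np.hstack([a,b]),(800,300),interpolation=cv2.INTER_CUBIC))
```

```text
True
[-0.04355466  5.00089945 -3.67942227] [0.77839831 0.47649706 4.83248381] [-0.28035537 -0.03166868  0.02525095] 34.1333
```

View pics/t2.png

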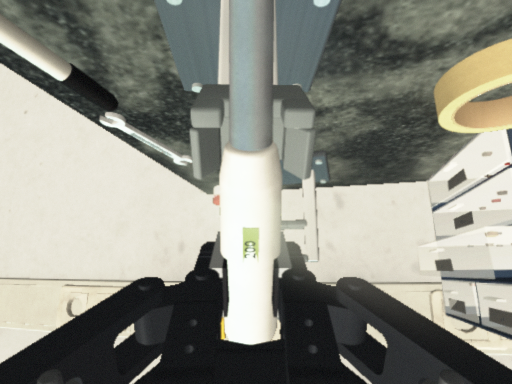

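View pics/t2sc.png

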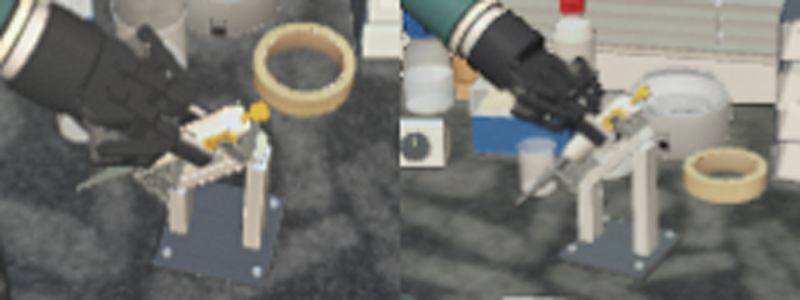

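Run:
```python
from geo import *
G=(4,2.5);al=-14
gripper_to(.03); gripper_to(.085); hold(.2)
save('wrist','t3.png')
p=np.array(get_position());R=toolR()
move_straight((p-.09*R[:,1]).tolist(),rate=.2)
goto(*tool(RS,45,(-5,3),-1,(0,50,50))); hold(.15)
save('wrist','t4.png');print(get_time())
L=[[(x,-56,z),(x,50,z)] for x in (9.5,-9.5) for z in (13.5,)]+[[(0,-153,0),(0,74,0)],[(-9.5,-56,13.5),(9.5,-56,13.5)]]
overlay('pics/t4.png',camera_params('wrist'),RS,L,(0,384,80,420),1.7,'pics/t4o.png')
```

```text
37.0167
```

View pics/t4o.png

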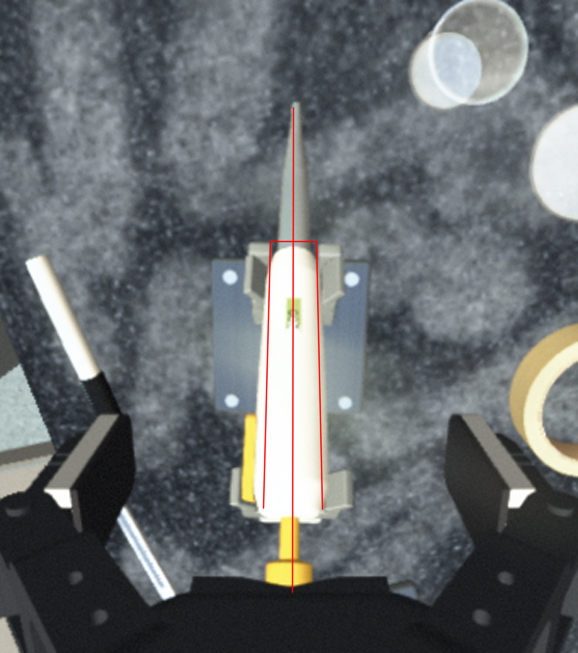

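Run:
```python
from geo import *
f=lambda r:None if r is None else np.round(r,2).tolist()
G2=(-5,3); p,q=tool(RS,45,G2,-1)
A=tool((RS[0],RS[1]+RS[0]@[0,0,.06]+[0,0,.13]),45,G2,-1)
B=tool((RS[0],SS[1]+[-.06,0.0,.10]),45,G2,-1)
Cc=tool(SS,45,G2,-1,(60,60,0))
print(f(ik(*A)),f(ik(*B)),f(ik(*Cc)))
move_straight(tool(RS,45,G2,-1,(0,15,15))[0],q,rate=.18)
r=move_straight(p,rate=.08,guard=6); hold(.1)
gripper_to(0.); print(r,get_gripper_width(),RS[0].T@(np.array(get_position())-p)*1000)
move_straight(tool(RS,45,G2,-1,(0,1,60))[0],rate=.15)
move_straight(A[0],rate=.2); hold(.1)
print(get_gripper_width(),get_ft_force(),get_time())
save('wrist','u1.png')
```

```text
[-0.07, 0.03, 1.32, -0.0, 1.79, 0.17] [-0.73, 0.03, 1.36, -0.0, 1.75, -0.49] [-0.35, -0.13, 1.79, -0.77, 1.25, -0.21]
False 0.018476260671718214 [-0.2095692   0.18927922  0.21207622]
0.018228791074993724 [ 1.17706661 -0.5220803  -1.85534917] 40.025
```

View pics/u1.png

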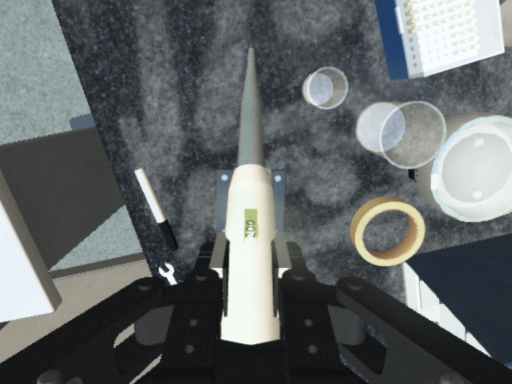

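Run:
```python
from geo import *
G2=(-5,3)
B=tool((RS[0],SS[1]+[-.06,0.0,.10]),45,G2,-1)
goto(*B); save('wrist','u2.png')
o=(60,40,0)
goto(*tool(SS,45,G2,-1,o)); hold(.3)
print(get_gripper_width(),get_time())
T=(SS[0],SS[1]+SS[0]@(np.array(o)/1000))
L=[[(x,-56,z),(x,50,z)] for x in (9.5,-9.5) for z in (13.5,-13.5)]+[[(0,-153,0),(0,74,0)]]+[[(x,-117,0),(x,-56,0)] for x in (6,-6)]
for n,crop,f in [('wrist',(0,384,0,512),1.5),('side',(120,250,290,430),5),('scene',(110,250,260,400),5)]:
    save(n,'u3'+n+'.png'); overlay(f'pics/u3{n}.png',camera_params(n),T,L,crop,f,f'pics/u3{n}o.png')
```

```text
0.018455348486970682 42.4833
```

View pics/u3wristo.png

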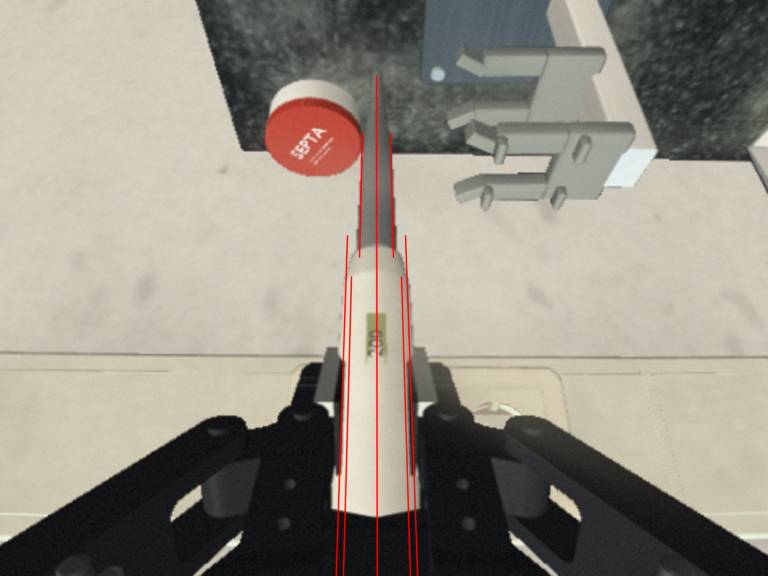

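View pics/u3sideo.png

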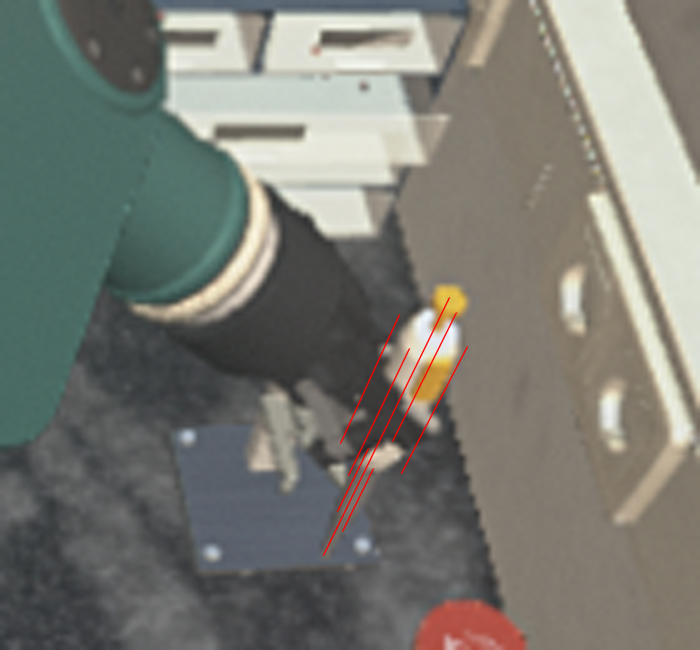

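View pics/u3sceneo.png

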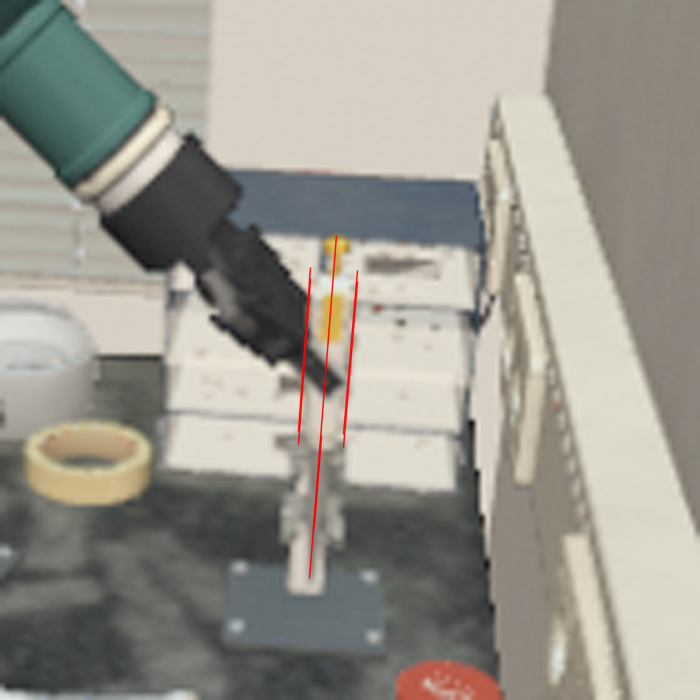

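Run:
```python
from geo import *
overlay('pics/u3wrist.png',camera_params('wrist'),SS,lines_stand(),(15,150,280,450),4.6,'pics/u4.png')
```

```text
(no output)
```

View pics/u4.png

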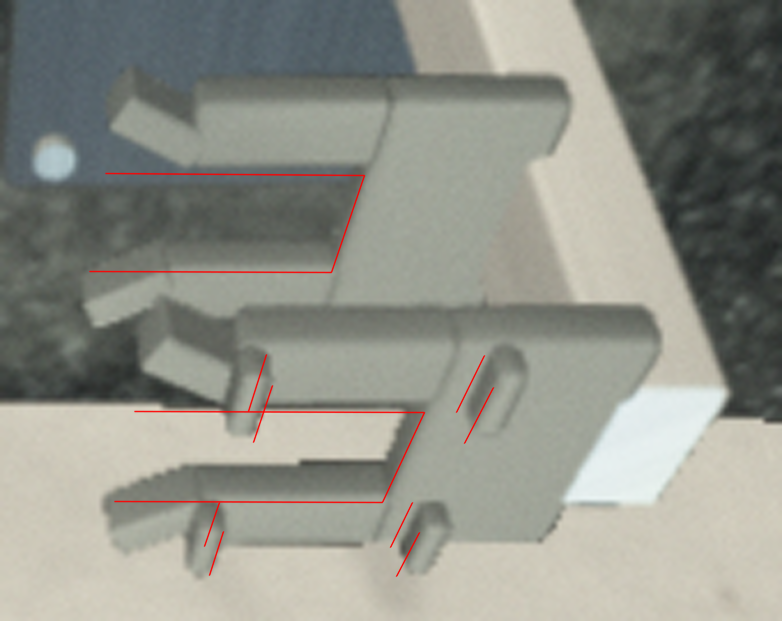

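Run:
```python
from geo import *
G2=(-5,3)
g=lambda *o:tool(SS,45,G2,-1,o)[0]
move_straight(g(60,13,0),rate=.1); hold(.1)
r=move_straight(g(0,13,0),rate=.07,guard=6); hold(.2)
p0=np.array(g(0,0,0)); print(r,SS[0].T@(np.array(get_position())-p0)*1000,SS[0].T@np.array(get_ft_force()),get_gripper_width(),get_time())
for n in ('wrist','side','scene'): save(n,'w1'+n+'.png')
overlay('pics/w1wrist.png',camera_params('wrist'),SS,lines_stand(),(0,384,0,512),1.5,'pics/w1o.png')
a=cv2.imread('pics/w1side.png')[130:250,300:420];b=cv2.imread('pics/w1scene.png')[130:250,260:380]
cv2.imwrite('pics/w1sc.png',cv2.resize(np.hstack([a,b]),(800,400),interpolation=cv2.INTER_CUBIC))
```

```text
False [ 0.35180613 13.1102221  -0.02546822] [ 0.15960128 -2.09110627 -0.40876128] 0.01821574170030252 44.3583
```

View pics/w1o.png

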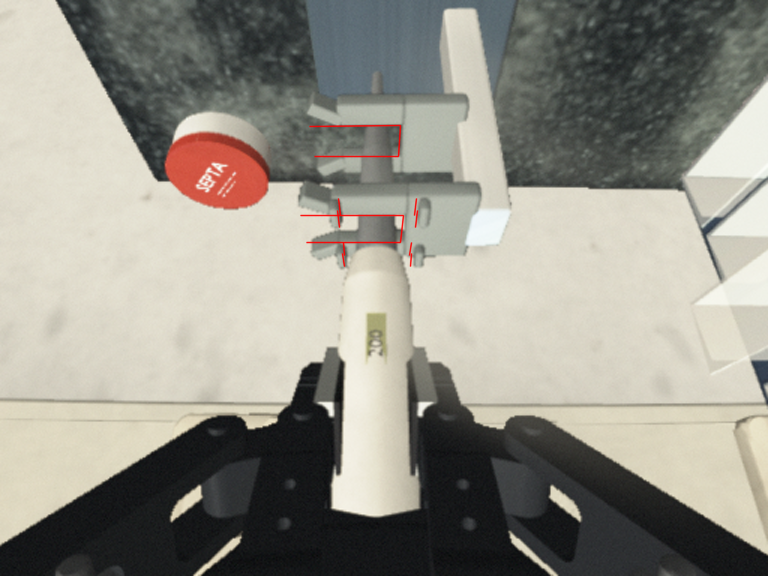

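View pics/w1sc.png

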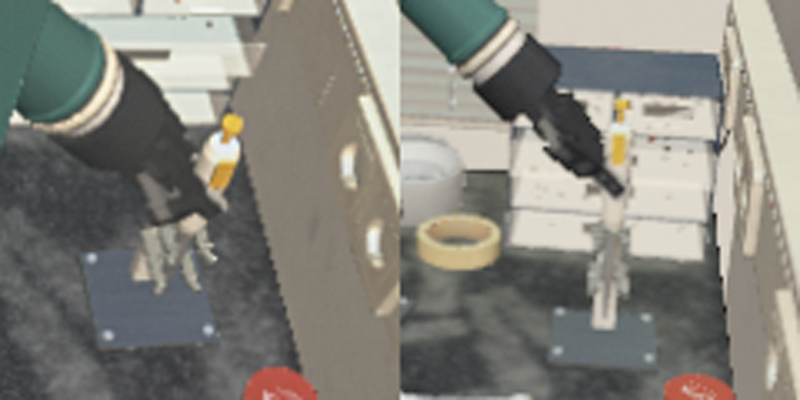

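Run:
```python
from geo import *
G2=(-5,3)
g=lambda *o:tool(SS,45,G2,-1,o)[0]
r=move_straight(g(-.5,-5,0),rate=.03,guard=4)
p0=np.array(g(0,0,0)); print(r,SS[0].T@(np.array(get_position())-p0)*1000,SS[0].T@np.array(get_ft_force()),SS[0].T@np.array(get_moment()),get_gripper_width(),get_time())
save('wrist','x1.png'); overlay('pics/x1.png',camera_params('wrist'),SS,lines_stand(),(80,280,150,400),3,'pics/x1o.png')
```

```text
True [-0.68299118  1.93733652 -0.37115694] [-0.62196909  1.96525824 -0.76611174] [ 0.03489657  0.10211606 -0.11489069] 0.01836573419733298 44.95
```

View pics/x1o.png

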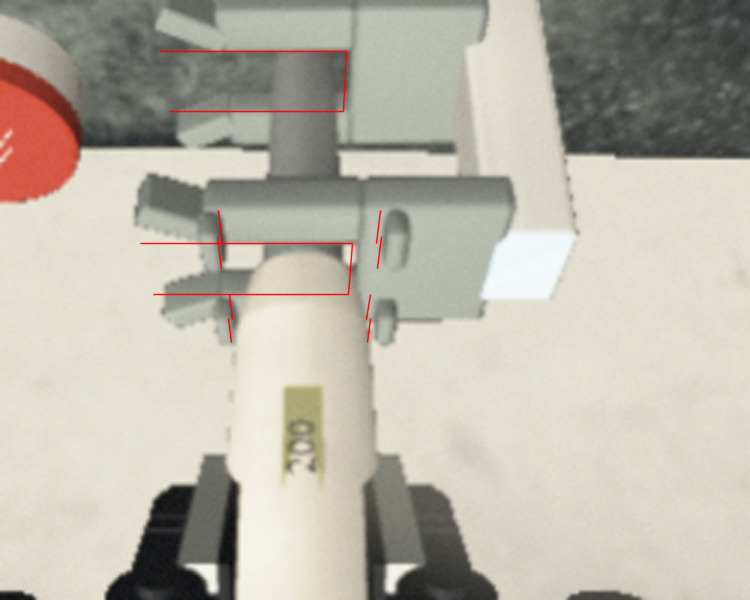

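Run:
```python
from geo import *
G2=(-5,3)
g=lambda *o:tool(SS,45,G2,-1,o)[0]
p0=np.array(g(0,0,0))
r=move_straight(g(-.3,-2,0.3),rate=.02,guard=9)
print(r,SS[0].T@(np.array(get_position())-p0)*1000,SS[0].T@np.array(get_ft_force()),SS[0].T@np.array(get_moment()),get_gripper_width(),get_time())
for n in ('wrist','side','scene'): save(n,'x2'+n+'.png')
T=(SS[0],SS[1])
L=[[(x,-56,z),(x,50,z)] for x in (9.5,-9.5) for z in (13.5,-13.5)]+[[(0,-153,0),(0,74,0)]]
overlay('pics/x2side.png',camera_params('side'),T,L,(120,240,300,420),5,'pics/x2so.png')
overlay('pics/x2scene.png',camera_params('scene'),T,L,(120,250,260,380),5,'pics/x2co.png')
a=cv2.imread('pics/x2so.png');b=cv2.imread('pics/x2co.png')[:600]
cv2.imwrite('pics/x2o.png',cv2.resize(np.hstack([a,b]),(800,400)))
```

```text
True [-0.78240593  2.00950144 -0.72220511] [0.24025124 3.09614217 1.48462081] [-0.25432151  0.00657183  0.06140565] 0.018148935175060898 45.2083
```

View pics/x2wrist.png

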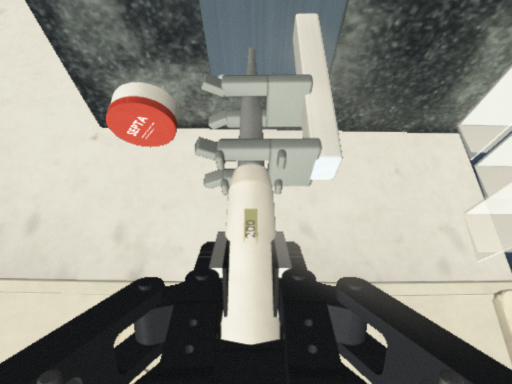

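View pics/x2o.png

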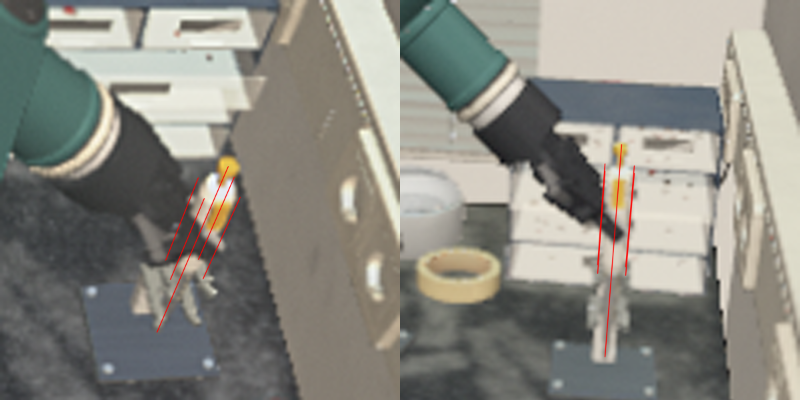

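Run:
```python
from geo import *
gripper_to(.024); hold(.3); print(get_gripper_width(),get_time())
save('wrist','y1.png')
a=cv2.imread('pics/y1.png')[80:280,150:400];cv2.imwrite('pics/y1b.png',cv2.resize(a,(750,600),interpolation=cv2.INTER_CUBIC))
```

```text
0.02411683500204524 45.8917
```

View pics/y1b.png

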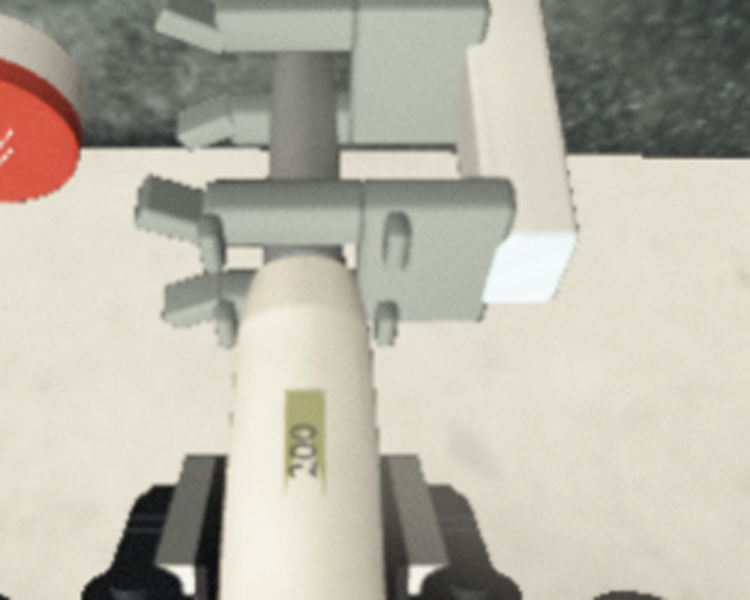

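Run:
```python
from geo import *
gripper_to(.06); gripper_to(.085)
p=np.array(get_position());R=toolR()
move_straight((p-.10*R[:,1]).tolist(),rate=.15); hold(.3); print(get_time())
for n in ('wrist','side','scene'): save(n,'z1'+n+'.png')
L=[[(x,-56,z),(x,50,z)] for x in (9.5,-9.5) for z in (13.5,-13.5)]+[[(0,-153,0),(0,74,0)]]
overlay('pics/z1wrist.png',camera_params('wrist'),SS,L+lines_stand(),(0,384,0,512),1.5,'pics/z1wo.png')
a=cv2.imread('pics/z1side.png')[110:240,300:420];b=cv2.imread('pics/z1scene.png')[110:240,260:380]
cv2.imwrite('pics/z1sc.png',cv2.resize(np.hstack([a,b]),(800,433),interpolation=cv2.INTER_CUBIC))
```

```text
47.875
```

View pics/z1wo.png

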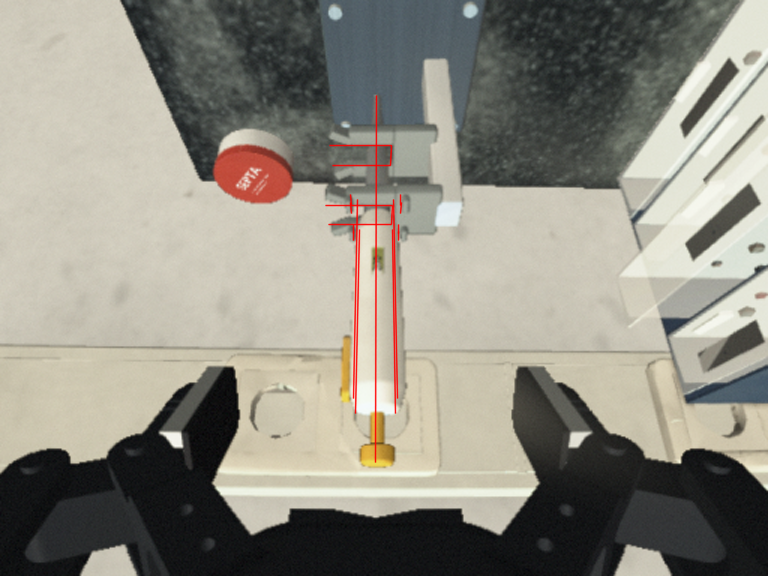

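View pics/z1sc.png

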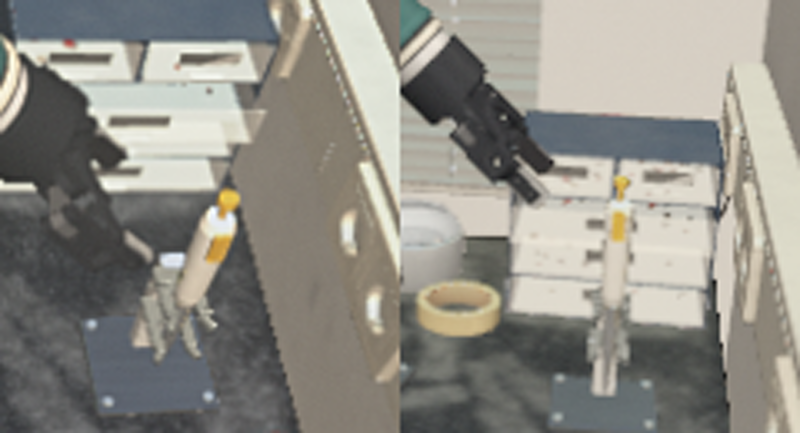

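View pics/z1wrist.png

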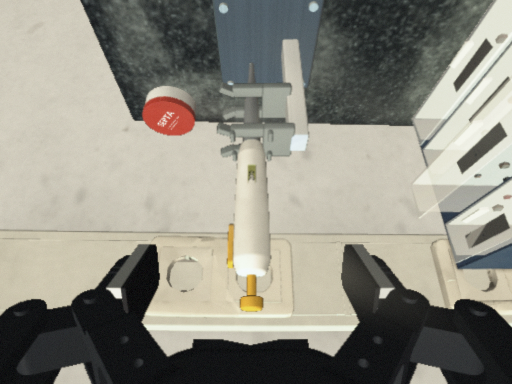

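Run:
```python
from geo import *
p=np.array(get_position())
goto((p+[-.05,.08,.06]).tolist(),get_orientation()); hold(.2)
im=save('wrist','z2.png'); cp=camera_params('wrist'); c=proj(cp,SS[1]+SS[0]@[0,-.03,0]).astype(int); print(c)
r0,c0=max(c[1]-55,0),max(c[0]-75,0)
a=cv2.imread('pics/z2.png')[r0:r0+120,c0:c0+150];cv2.imwrite('pics/z2b.png',cv2.resize(a,(750,600),interpolation=cv2.INTER_CUBIC))
s,d=camera_params('scene'),camera_params('side')
save('scene','z3c.png');save('side','z3s.png')
for t in ('pipette_mid','pipette_tip'):
    a=pinpoint(t,'scene');b=pinpoint(t,'side');w=pinpoint(t,'wrist')
    o=[(k,r[0]['pixel']) for k,r in ((s,a),(d,b),(cp,w)) if r]
    if len(o)>1:
        X,r=tri(o);print(t,X,r,[x[0]['p'] for x in (a,b,w) if x],'in seat mm',SS[0].T@(X-SS[1])*1000)
print(get_time())
```

```text
[294 162]
pipette_mid [ 0.49108229 -0.31760211  0.18276082] [array([-1. ,  0.5]), array([0.9, 1.1]), array([3.2, 2.8])] [0.62, 0.69, 0.57] in seat mm [-2.24226288 -1.0391836  -5.75861108]
pipette_tip [ 0.49182006 -0.31966055  0.03017548] [array([-0.2,  0.1]), array([-0.4,  0.9]), array([1.7, 2.2])] [0.56, 0.78, 0.56] in seat mm [  -2.92952599 -153.62452002   -7.83446223]
49.2
```

View pics/z2b.png

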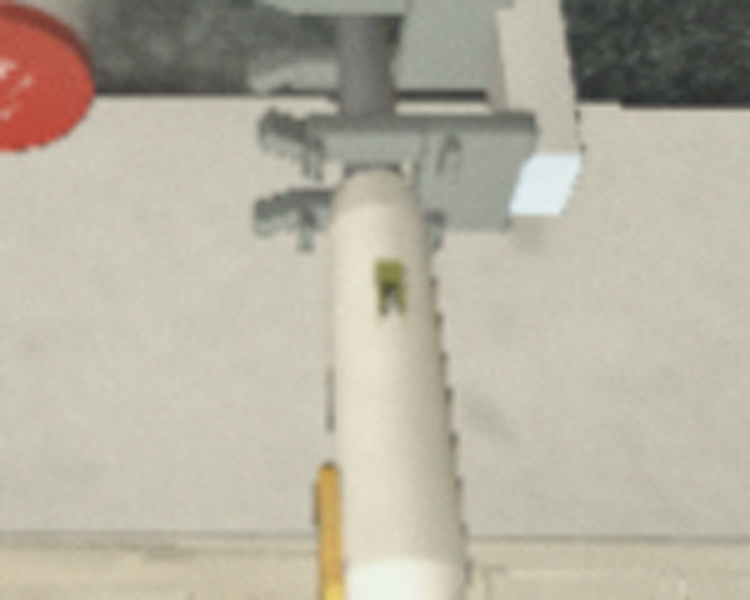

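View pics/z3s.png

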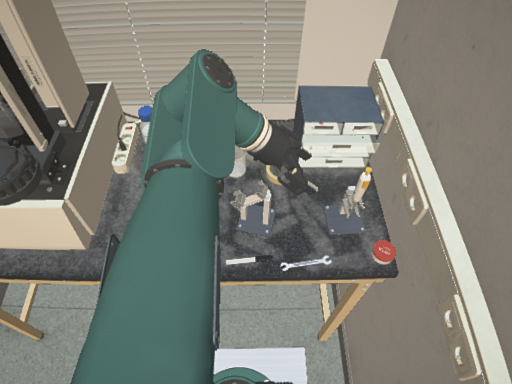

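Run:
```python
from h import *
hold(.3); print(get_time(),np.abs(get_qvel()).max()); job_done()
```

```text
49.5 0.0010130253788319748
the job is handed in; nothing more can be done
```

The pipette now hangs upright in the stand's notch, tip down, released, with the arm clear and still. I handed the job in at 49.5 s.

**What I did:** I picked the pipette up from the bench, laid it in the sloped rest, where it slid down to the fork, and let go. I then took it again with the gripper at 45° to it, put the shaft into the notch from the side and lowered it until the shoulder touched the fork. After that I let go and backed away.

**What went wrong on the way:**
- **Missed grasp:** The first grasp closed on nothing. The real fingertips are about 24 mm behind the reported TCP. I found this by touching the bench gently (about 5 N) and corrected for it.
- **Pipette turned in the grip:** On the first move from rest to stand, the pipette turned about 60° between the pads, most likely because its tip caught the rest. It was not dropped. I laid it in the rest again, let go, took it at the right angle and used a higher path.

**Last checks:**
- **Position:** The three cameras together put the pipette's middle within about 1 mm of the expected hanging height. That is too low for it to be standing on the ridges, which are 5 mm high.
- **Upright:** Over the 153 mm from middle to tip, the camera readings differ by only about 2 mm sideways.
- **Seating:** The last wrist picture shows the body between the ridges and the shaft in the notch.
- **Readings that disagreed:** The networks put the pipette 6–8 mm to one side across the notch. The notch allows only about 2.5 mm and the wrist pictures show it centred, so I took this as detection error. The shoulder also touched about 2 mm higher than I had estimated.
- **Other things on the bench:** The marker, spanner and tin look unmoved in the last pictures. I did not measure them or the other things again at the end.

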